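# Pack out and mount two setter's blocks flush in their cradles

### The arm

A 6-joint arm with a two-finger parallel gripper is mounted at the origin on the work surface. World frame = base frame: x ahead of the robot, y to its left, z up, the work surface at z = 0. Lengths are in m, angles in rad, forces in N, time in s.
With the tool pointing down it reaches from about 0.35 to 0.975 m from the base axis. Payload 4.9 kg.
Tool frame: the origin (TCP) lies midway between the tips of the shut fingers; the grasp point (between the pads) lies 19 mm behind it (manip.grip_point_offset is the distance from the TCP to the grasp point, in m); z points along the fingers, y is the direction in which the jaws open and shut (so a half turn about z gives the same grasp; the last joint's range is limited). The gripper opens to 85 mm and grips with 20 to 120 N. Pads are 22 mm wide; open, the fingers measure 114 mm over their backs; the gripper's body (76 mm by 85 mm) begins 54 mm behind the grasp point. The pads swing forward as they close: fully open they stand 13 mm farther back than shut.
Start: joints at [1.037, 0.053, 1.613, -0, 1.476, -0.119], TCP at [0.252, 0.572, 0.231] pointing down, gripper open.
Joint ranges: [-3.01, 3.01], [-1.01, 2.22], [0.06, 2.58], [-1.02, 4.17], [0.09, 2.62], [-3.14, 3.14]. Speed limits (rad/s): [2.57, 2.57, 3.14, 3.14, 3.14, 3.14].

### API

Orientations are given as a unit quaternion [w, x, y, z].
In Python, from plant import manip gives the robot as it stands. The module is installed in compiled form; this text tells all that it offers.
- The arm moves only by the tool send_rows, never from a script. Its argument "steps" is a list of rows, each a list of 6 numbers: the shift along the tool's x, y, z in m, then the turn, a rotation vector about the tool's x, y, z in degrees. In form: [[dx, dy, dz, wx, wy, wz], ...]. A call has 1 to 8 rows; each row shifts and turns the commanded pose from where the row before left it, along the tool's axes as they then stand; what a row does not reach is not made up. A row lasts 1/8 s, in which the tool goes at most 62.5 mm and 10.7 degrees, less where a joint would pass 70% of its speed; a pose out of reach is approached as far as the arm can. A call is refused whole if a number of a shift passes 0.0625 or a number of a turn 10.7, either way. A call with a gripper value outside its range is refused whole. "grip" is the opening, from 0 (shut) to 1 (fully open), set as the call begins (left out, the last holds). The fingers move at their own pace and stop on an object; the grip force is fixed at half the most. Time passes only in rows, so rows that do not move let the fingers close. It gives the time, the measured TCP pose, the force and the opening at its end, in the units of the state.
- manip.state(): the state, without advancing time (a new reading comes with each control period).
- manip.grab_frame(name): name is "side" or "top" or "wrist"; returns the picture (420x560x3 uint8, blue, green, red); there is no depth.
- manip.get_calibration(name): a dict with "K" (3x3 intrinsics, pixels), "R" (3x3) and "t" (3): a world point X has camera coordinates R X + t. Camera axes: x right, y down, z forward; pixel columns grow to the right and rows downward; lengths in m; the calibration is good to about 2 mm. The wrist camera is an equidistant fisheye: a pixel r from the principal point sees the ray r / f radians off the axis. A picture is of the moment at which its call begins: read the wrist's pose just before it. get_calibration takes no time and is no camera call; for the wrist camera it gives the pose at the moment of the call.
- manip.job_done(): hands the job in, once; it reports no verdict.
The state is a dict: "time": time; "joint_pos": joint angles; "joint_vel": joint speeds; "joint_efforts": joint torques, N m; "tool_pos": TCP position; "tool_rot": TCP orientation; "contact_force": force on the tool from outside, world axes, zero at the start; "ft_torque": the same for the moment, N m; "gripper_width": opening from 0.0 (shut) to 1.0 (fully open).
Only numpy, scipy, OpenCV 4.12 (cv2) and the standard library are available. Lean on these libraries where they do the work, as an engineer would, in place of code of your own. Each camera call takes 0.05 s, during which the arm holds its last target.

### The job

Mount the orange-topped setter's block in the steel cradle and the black-topped one in the brass cradle, each lying lengthwise along the channel, right way up, with its top face level with the tops of the cheeks. First lay the right colour-coded packers flat and central in each cradle to take up exactly the depth under the block, a thicker packer always beneath a thinner one. One packer is not needed: leave it where it lies, and do not knock over the small glass jar.

Things in the scene. Friction and masses are not known exactly. Their poses are not given: they have to be found in the camera images.
- steel_cradle: Steel cradle, silvery grey, the taller, an open-ended channel fixed to the bench: a base plate 60 mm (x) by 74 mm (y), 6 mm thick, with two upright cheeks 12 mm thick along its two edges at +y and -y, 50 mm clear between them (in y); open at both x ends and on top. The channel floor is 6 mm above the bench, the cheek tops 50 mm above the bench, so the channel is 44 mm deep. Origin: centre of its underside; x runs along the channel, z up.
- brass_cradle: Brass cradle, yellow metal, the lower, an open-ended channel fixed to the bench: a base plate 60 mm (x) by 74 mm (y), 6 mm thick, with two upright cheeks 12 mm thick along its two edges at +y and -y, 50 mm clear between them (in y); open at both x ends and on top. The channel floor is 6 mm above the bench, the cheek tops 37 mm above the bench, so the channel is 31 mm deep. Origin: centre of its underside; x runs along the channel, z up.
- packer_blue: Blue packer, a flat solid rectangular plate 56 mm long (its x axis) by 40 mm wide (its y axis), 20 mm thick; at the start it lies flat on the bench. Origin: centre of its underside; z up.
- packer_green: Green packer, a flat solid rectangular plate 56 mm long (its x axis) by 40 mm wide (its y axis), 13 mm thick; at the start it lies flat on the bench. Origin: centre of its underside; z up.
- packer_yellow: Yellow packer, a flat solid rectangular plate 56 mm long (its x axis) by 40 mm wide (its y axis), 10 mm thick; at the start it lies flat on the bench. Origin: centre of its underside; z up.
- packer_red: Red packer, a flat solid rectangular plate 56 mm long (its x axis) by 40 mm wide (its y axis), 6 mm thick; at the start it lies flat on the bench. Origin: centre of its underside; z up.
- block_orange: Orange-topped setter's block 56 mm long (its x axis) by 40 mm wide (its y axis) by 18 mm high in all: dark wood below, flat orange setting compound with a silvery strip let in level on top. A rigid, plain rectangular solid to the gripper; at the start it lies flat on the bench, top up. Origin: centre of its underside; z up.
- block_black: Black-topped setter's block 56 mm long (its x axis) by 40 mm wide (its y axis) by 18 mm high in all: dark wood below, flat black setting compound with a brass strip let in level on top. A rigid, plain rectangular solid to the gripper; at the start it lies flat on the bench, top up. Origin: centre of its underside; z up.
- jar: Small closed green glass jar with a white cap, 32 mm across, 42 mm high, standing loose on the bench beside the work; must stay upright. Origin: centre of its underside; z up.
Not all that is in view belongs to the job. Several things look just like the packer_green: the one meant starts farthest to the robot's left.

How it is judged:
By the outcome, as a careful person would: the job done as asked, in the order asked, and still so for the second after the job is handed in, with the robot touching nothing.
It also fails if it takes over 134 s, if anything falls off the work surface, if the arm or the gripper's body presses on something with over 40 N, if the wrist force passes 120 N, or if a joint passes its speed limit or range.

## Working session

There is one attempt and no reset: what is moved stays moved. The work goes in short steps, Python scripts to look and compute and a tool call to move; the robot and the scene stay as the last step left them, time stands still between calls to the robot, and variables do not carry over. Pictures are saved under pics/ and viewed, and the job is handed in when it is done.

Besides the shell and the picture viewer there is one more tool, called as a command line: name --pt "numbers of a row" for each row, then --argument value for the rest. send_rows: Moves the arm, as the interface text tells. Its arguments: {"type":"object","properties":{"steps":{"type":"array"},"grip":{"type":"number"}},"required":["steps"]}

```bash
mkdir -p pics; ls
cat > h.py <<'E'
from plant import manip
import numpy as np, cv2
def snap(n,f):
    im=manip.grab_frame(n); cv2.imwrite(f'pics/{f}.png',im); return im
E
python3 - <<'E'
from h import *
print(manip.state()); print(manip.grip_point_offset)
for n in ['side','top','wrist']:
    snap(n,n+'0'); print(n,manip.get_calibration(n))
E
```

```text
pics
{'time': 0.0, 'joint_pos': array([ 1.03701596e+00,  5.33365262e-02,  1.61426094e+00, -5.90239303e-06,
        1.47602239e+00, -1.19019460e-01]), 'joint_vel': array([-9.57522467e-04, -6.68596430e-04,  7.86534873e-06, -6.62671514e-04,
       -1.00344535e-03,  1.13462468e-03]), 'joint_efforts': array([ 1.81374256e-03, -3.93701828e+01, -3.70171559e+01, -2.34507769e-05,
        7.17370378e-03, -1.09106170e-05]), 'tool_pos': array([0.25155405, 0.57146926, 0.23009538]), 'tool_rot': array([-3.22213706e-04,  2.05896807e-01,  9.78573184e-01, -9.61028251e-04]), 'contact_force': array([-0.23481488, -0.64150185, -0.46721687]), 'ft_torque': array([ 0.0310187 ,  0.02060326, -0.04341198]), 'gripper_width': 0.999524077536646}
0.0187
side {'K': array([[393.69063915,   0.        , 282.05750818],
       [  0.        , 393.69063915, 209.629624  ],
       [  0.        ,   0.        ,   1.        ]]), 'R': array([[ 0.84637498, -0.53227538, -0.01822957],
       [-0.36216006, -0.55010212, -0.75248106],
       [ 0.39049902,  0.64348317, -0.65836155]]), 't': array([-0.37788869,  0.19428829,  0.65935288])}
top {'K': array([[501.99708906,   0.        , 284.1643082 ],
       [  0.        , 501.99708906, 222.32281206],
       [  0.        ,   0.        ,   1.        ]]), 'R': array([[-0.05669095, -0.99838719,  0.00302575],
       [-0.97811284,  0.05493149, -0.2006933 ],
       [ 0.20020341, -0.01433702, -0.97964945]]), 't': array([0.01947201, 0.46708001, 1.1696862 ])}
wrist {'K': array([[325.1922621 ,   0.        , 281.7139487 ],
       [  0.        , 325.1922621 , 210.57952822],
       [  0.        ,   0.        ,   1.        ]]), 'R': array([[ 0.40345372,  0.91499911, -0.00131305],
       [ 0.88131668, -0.38821543,  0.26938761],
       [ 0.24597967, -0.10984264, -0.96303094]]), 't': array([-0.62425415, -0.0332067 ,  0.37731456])}
```

View pics/top0.png

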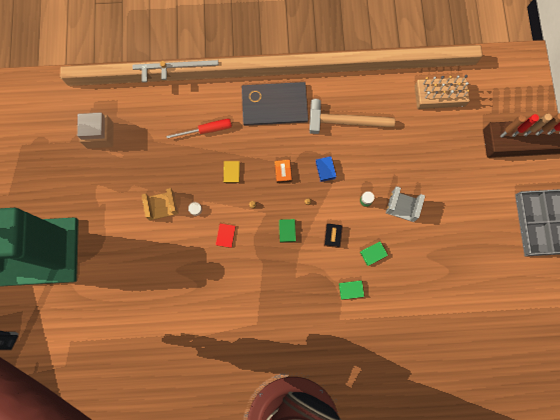

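View pics/side0.png

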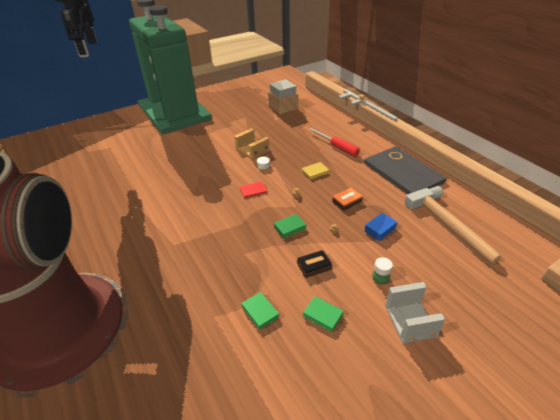

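View pics/wrist0.png

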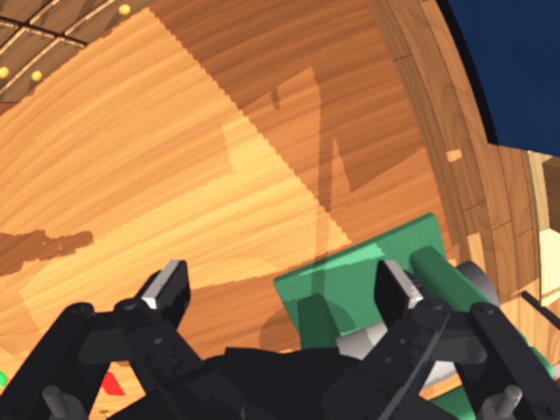

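Run:
```python
import cv2
im=cv2.imread('pics/top0.png')
c=im[150:310,130:440]
cv2.imwrite('pics/top0c.png',cv2.resize(c[0:100,0:160],None,fx=5,fy=5,interpolation=cv2.INTER_CUBIC))
cv2.imwrite('pics/top0d.png',cv2.resize(c[0:110,150:310],None,fx=5,fy=5,interpolation=cv2.INTER_CUBIC))
```

```text
(no output)
```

View pics/top0c.png

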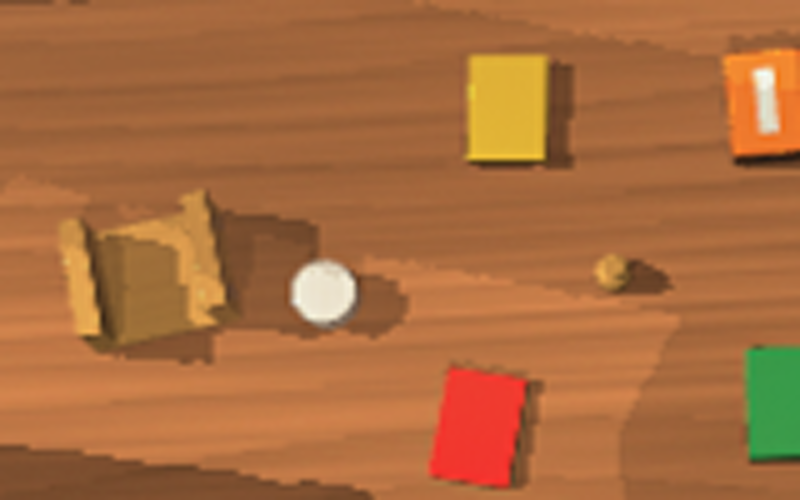

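View pics/top0d.png

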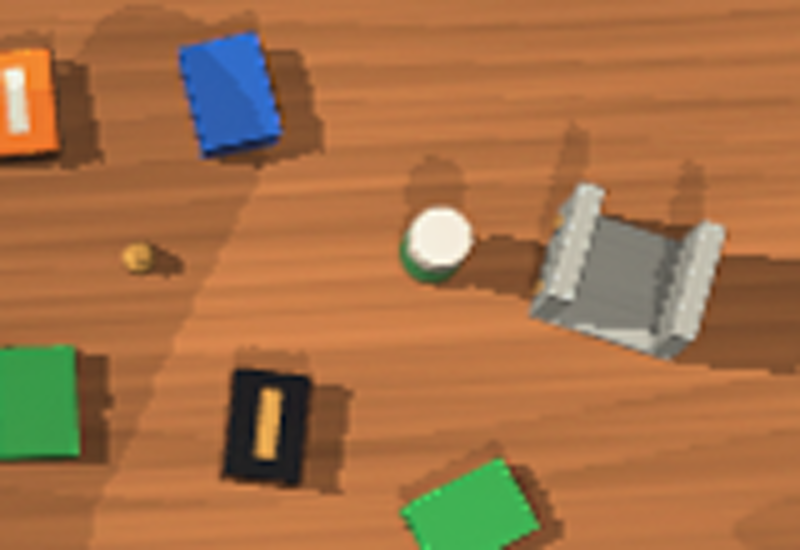

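```bash
cat >> h.py <<'E'
from scipy.optimize import least_squares
def proj(n,X,cal=None):
    c=cal or manip.get_calibration(n); X=np.atleast_2d(X)
    P=X@c['R'].T+c['t']
    K=c['K']
    if n=='wrist':
        r=np.linalg.norm(P[:,:2],axis=1); th=np.arctan2(r,P[:,2])
        s=th/np.maximum(r,1e-9); return np.c_[K[0,0]*P[:,0]*s+K[0,2],K[1,1]*P[:,1]*s+K[1,2]]
    return np.c_[K[0,0]*P[:,0]/P[:,2]+K[0,2],K[1,1]*P[:,1]/P[:,2]+K[1,2]]
def back(n,uv,z,cal=None):
    c=cal or manip.get_calibration(n); K=c['K']
    a=(np.array(uv,float)-K[:2,2])/K[0,0]
    if n=='wrist':
        r=np.hypot(*a); d=np.r_[np.sin(r)*a/max(r,1e-9),np.cos(r)]
    else: d=np.r_[a,1]
    d=c['R'].T@d; o=-c['R'].T@c['t']
    return o+d*(z-o[2])/d[2]
def rect(p,L,W,z):
    c,s=np.cos(p[2]),np.sin(p[2])
    q=np.array([[L/2,W/2],[L/2,-W/2],[-L/2,-W/2],[-L/2,W/2]])
    return np.c_[q@np.array([[c,s],[-s,c]])+p[:2],np.full(4,z)]
def fitrect(n,uv,L,W,z,cal=None):
    # uv 4 corners in order: +x+y,+x-y,-x-y,-x+y
    B=np.array([back(n,u,z,cal) for u in uv])[:,:2]
    d=(B[0]+B[1]-B[2]-B[3])
    p0=np.r_[B.mean(0),np.arctan2(d[1],d[0])]
    r=least_squares(lambda p:(proj(n,rect(p,L,W,z),cal)-uv).ravel(),p0)
    return r.x,np.abs(r.fun).max()
E
python3 - <<'E'
from h import *
def cc(l,o): return [((u)/5+o-.4,v/5+150-.4) for u,v in l]
for nm,l,o,L,W,z in [
 ('red',[(448,368),(527,378),(511,487),(430,475)],130,.056,.04,.006),
 ('orange',[(725,57),(798,50),(808,153),(735,157)],130,.056,.04,.018),
 ('blue',[(180,47),(257,33),(280,129),(203,148)],280,.056,.04,.020),
 ('green',[(748,347),(825,346),(829,452),(750,455)],130,.056,.04,.013),
 ('black',[(234,370),(311,378),(302,482),(224,473)],280,.056,.04,.018),
 ('steel',[(580,185),(725,230),(690,340),(545,292)],280,.06,.074,.05),
 ('brass',[(60,222),(207,190),(226,315),(78,337)],130,.06,.074,.037)]:
    p,e=fitrect('top',cc(l,o),L,W,z); print(nm,p.round(4),round(np.degrees(p[2]),1),e.round(2))
print('jar',back('top',(280+440/5,150+238/5),.042),'white',back('top',(130+324/5,150+292/5),.03), 'knobs',back('top',(253,204),.01),back('top',(308,201),.01))
E
```

```text
red [ 0.452   0.1407 -0.1895] -10.9 0.3
orange [ 0.6079 -0.0117  0.0331] 1.9 0.66
blue [ 0.6092 -0.1203  0.1518] 8.7 0.82
green [ 0.4557 -0.0139 -0.0303] -1.7 0.47
black [ 0.4355 -0.1265 -0.1672] -9.6 0.82
steel [ 0.501  -0.3081 -0.3902] -22.4 0.72
brass [0.5361 0.3    0.1349] 7.7 0.97
jar [ 0.51896544 -0.21651191  0.042     ] white [0.5184419  0.21144317 0.03      ] knobs [0.5264932  0.06825457 0.01      ] [ 0.52650716 -0.07058637  0.01      ]
```

```bash
cat >> h.py <<'E'
from scipy.spatial.transform import Rotation as Ro
def pose():
    s=manip.state(); q=s['tool_rot']; return np.array(s['tool_pos']),Ro.from_quat([q[1],q[2],q[3],q[0]]),s
def goal(psi):  # tool z down, tool y at world angle psi(deg)
    a=np.radians(psi); y=np.array([np.cos(a),np.sin(a),0]); z=np.array([0,0,-1.]); x=np.cross(y,z)
    return Ro.from_matrix(np.c_[x,y,z])
def plan(xyz,psi,n=None,rmax=10.5,smax=.06):
    """turn first w/ shift spread over rows"""
    p,R,s=pose(); G=goal(psi); w=(R.inv()*G).as_rotvec(degrees=True)
    d=np.array(xyz)-p
    print('t',round(s['time'],2),'p',p.round(4),'F',s['contact_force'].round(1),'g',round(s['gripper_width'],3),'d_final_axes',(G.inv().apply(d)*1000).round(1),'turn',w.round(2))
    k=n or int(max(1,np.ceil(np.linalg.norm(w)/rmax),np.ceil(np.linalg.norm(d)/smax)))
    rows=[];C=R;c=p.copy()
    for i in range(k):
        sh=C.inv().apply(p+d*(i+1)/k-c).round(3); tw=(w/k).round(1)
        c=c+C.apply(sh); C=C*Ro.from_rotvec(tw,degrees=True)
        rows.append([*(float(v) for v in sh),*(float(v) for v in tw)])
    print(rows)
E
python3 - <<'E'
from h import *
plan((.47,0,.25),0)
E
```

```text
t 0.15 p [0.2516 0.5716 0.2303] F [ 0.8 -0.1 -0.2] g 0.999 d_final_axes [-571.6  218.4  -19.7] turn [-9.000e-02  4.000e-02  6.623e+01]
[[-0.039, -0.04, -0.002, -0.0, 0.0, 6.0], [-0.043, -0.035, -0.001, -0.0, 0.0, 6.0], [-0.047, -0.03, -0.002, -0.0, 0.0, 6.0], [-0.049, -0.026, -0.002, -0.0, 0.0, 6.0], [-0.052, -0.02, -0.002, -0.0, 0.0, 6.0], [-0.053, -0.015, -0.001, -0.0, 0.0, 6.0], [-0.055, -0.009, -0.002, -0.0, 0.0, 6.0], [-0.056, -0.003, -0.002, -0.0, 0.0, 6.0], [-0.055, 0.003, -0.002, -0.0, 0.0, 6.0], [-0.055, 0.008, -0.001, -0.0, 0.0, 6.0], [-0.054, 0.014, -0.002, -0.0, 0.0, 6.0]]
```

send_rows --pt "-0.039 -0.04 -0.002 0 0 6" --pt "-0.043 -0.035 -0.001 0 0 6" --pt "-0.047 -0.03 -0.002 0 0 6" --pt "-0.049 -0.026 -0.002 0 0 6" --pt "-0.052 -0.02 -0.002 0 0 6" --pt "-0.053 -0.015 -0.001 0 0 6" --pt "-0.055 -0.009 -0.002 0 0 6" --pt "-0.056 -0.003 -0.002 0 0 6"

```text
time: 1.15
tool_pos: [0.4109, 0.1545, 0.2452]
tool_rot: [0.0, 0.587, 0.809, 0.0]
contact_force: [0.5, -0.4, 0.7]
gripper_width: 1.001
```

send_rows --pt "-0.055 0.003 -0.002 0 0 6" --pt "-0.055 0.008 -0.001 0 0 6" --pt "-0.054 0.014 -0.002 0 0 6.2" --pt "0 0 0 0 0 0" --pt "0 0 0 0 0 0"

```text
time: 1.78
tool_pos: [0.4697, 0.001, 0.2499]
tool_rot: [-0.001, 0.707, 0.707, -0.0]
contact_force: [-0.3, 0.2, 0.4]
gripper_width: 1.004
```

```bash
cat >> h.py <<'E'
def wsnap(f):
    c=manip.get_calibration('wrist'); im=snap('wrist',f); np.savez(f'pics/{f}.npz',**c); return im,c
def wcal(f): d=np.load(f'pics/{f}.npz'); return {k:d[k] for k in d}
E
python3 - <<'E'
from h import *
plan((.47,0,.25),0); wsnap('w1'); snap('top','top1')
E
```

```text
t 1.77 p [0.4697 0.001  0.2499] F [-0.3  0.2  0.4] g 1.004 d_final_axes [-1.   0.3 -0.1] turn [-0.05 -0.04  0.05]
[[-0.001, 0.0, -0.0, -0.1, -0.0, 0.0]]
```

View pics/w1.png

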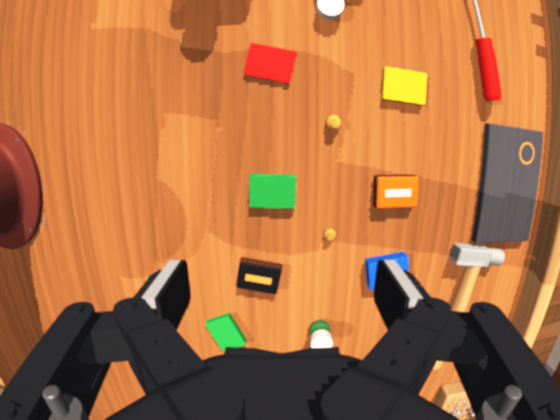

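Run:
```python
import cv2
im=cv2.imread('pics/w1.png')
def cr(x0,y0,w,h): return cv2.resize(im[y0:y0+h,x0:x0+w],None,fx=6,fy=6,interpolation=cv2.INTER_CUBIC)
import numpy as np
a=np.hstack([cr(240,165,66,50),cr(238,35,66,60)[:300]]); b=np.hstack([cr(232,252,66,50),cr(367,167,66,50)])
cv2.imwrite('pics/w1c.png',np.vstack([a,b]))
```

```text
(no output)
```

View pics/w1c.png

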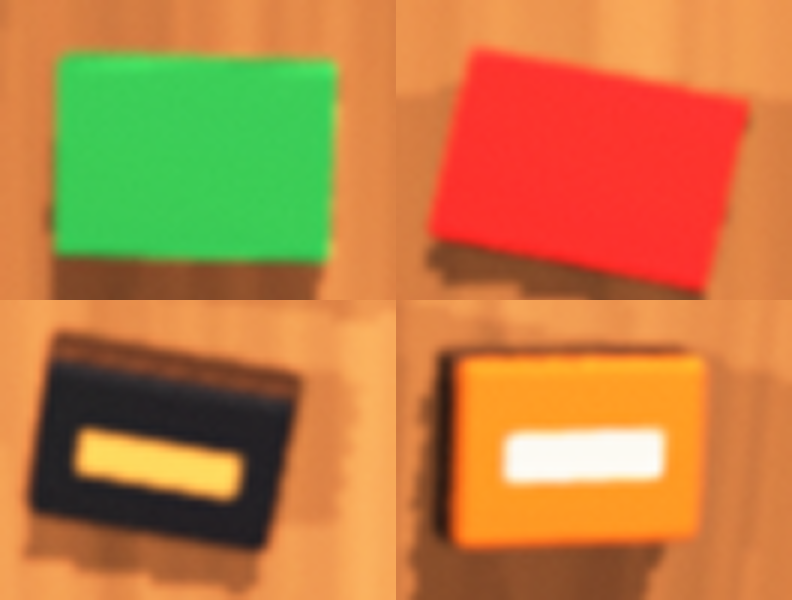

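Run:
```python
from h import *
cal=wcal('w1')
for nm,l,o,off,z in [
 ('green',[(337,70),(328,262),(55,256),(61,63)],(240,165),(0,0),.013),
 ('red',[(749,101),(705,291),(430,236),(475,48)],(238,35),(396,0),.006),
 ('black',[(298,400),(264,550),(30,510),(50,362)],(232,252),(0,300),.018),
 ('orange',[(706,357),(698,541),(458,545),(463,358)],(367,167),(396,300),.018)]:
    uv=(np.array(l,float)-off)/6+o-.42
    p,e=fitrect('wrist',uv,.056,.04,z,cal); print(nm,p[:2].round(4),round(np.degrees(p[2]),1),e.round(2))
print(-cal['R'].T@cal['t'])
```

```text
green [ 0.4571 -0.0127] -1.8 0.94
red [0.4547 0.1413] -12.4 0.57
black [ 0.4385 -0.1245] -10.1 1.57
orange [ 0.6111 -0.0104] 1.8 1.26
[0.46883142 0.06960264 0.39108643]
```

Run:
```python
from h import *
plan((.4565,-.0133,.06),-1.8)
```

```text
t 1.88 p [0.4697 0.0018 0.2501] F [ 0.1 -0.3  0.4] g 1.001 d_final_axes [-15.5 -12.7 190.1] turn [-0.02 -0.02  1.95]
[[-0.004, -0.003, 0.048, -0.0, -0.0, 0.5], [-0.004, -0.004, 0.047, -0.0, -0.0, 0.5], [-0.003, -0.003, 0.048, -0.0, -0.0, 0.5], [-0.004, -0.003, 0.047, -0.0, -0.0, 0.5]]
```

send_rows --pt "-0.004 -0.003 0.048 0 0 0.5" --pt "-0.004 -0.004 0.047 0 0 0.5" --pt "-0.003 -0.003 0.048 0 0 0.5" --pt "-0.004 -0.003 0.047 0 0 0.5" --pt "0 0 0 0 0 0" --grip 0.85

```text
time: 2.5
tool_pos: [0.4529, -0.0123, 0.0564]
tool_rot: [-0.004, 0.718, 0.696, -0.003]
contact_force: [-0.7, -0.6, 0.1]
gripper_width: 0.849
```

Run:
```python
from h import *
plan((.4565,-.0133,.002),-1.8); wsnap('w2')
```

```text
t 2.5 p [ 0.4529 -0.0123  0.0564] F [-0.7 -0.6  0.1] g 0.849 d_final_axes [-0.9  3.6 54.4] turn [-0.52 -0.09 -0.04]
[[-0.001, 0.004, 0.054, -0.5, -0.1, -0.0]]
```

View pics/w2.png

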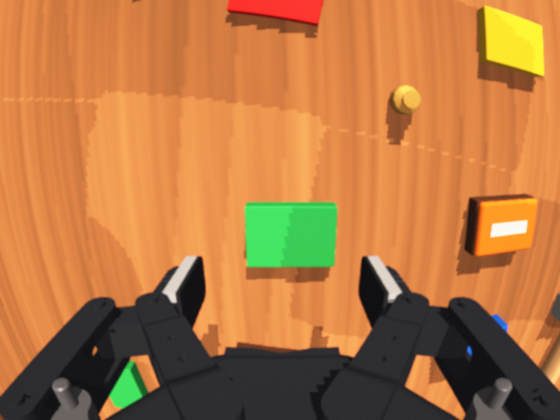

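send_rows --pt "-0.001 0.003 0.03 -0.5 0 0" --pt "0 0 0.02 0 0 0" --pt "0 0 0 0 0 0" --pt "0 0 0 0 0 0"

```text
time: 3.05
tool_pos: [0.4621, -0.0153, 0.0129]
tool_rot: [0.005, 0.719, 0.695, 0.004]
contact_force: [-0.4, -0.7, 0.8]
gripper_width: 0.852
```

Run:
```python
from h import *
plan((.4565,-.0133,.002),-1.8)
```

```text
t 3.05 p [ 0.4621 -0.0153  0.0129] F [-0.4 -0.7  0.8] g 0.852 d_final_axes [ 1.8 -5.7 10.9] turn [ 0.74  0.04 -0.12]
[[0.002, -0.006, 0.011, 0.7, 0.0, -0.1]]
```

send_rows --pt "0 0 0 0 0 0" --pt "0 0 0 0 0 0"

```text
time: 3.3
tool_pos: [0.4608, -0.0154, 0.0114]
tool_rot: [0.004, 0.719, 0.695, 0.004]
contact_force: [-0.0, -0.7, -0.3]
gripper_width: 0.85
```

Run:
```python
from h import *
plan((.4565,-.0133,.002),-1.8)
```

```text
t 3.3 p [ 0.4608 -0.0154  0.0114] F [-0.  -0.7 -0.3] g 0.85 d_final_axes [ 2.  -4.4  9.4] turn [ 0.61  0.02 -0.16]
[[0.002, -0.004, 0.009, 0.6, 0.0, -0.2]]
```

send_rows --pt "0 0 0 0 0 0" --pt "0 0 0 0 0 0"

```text
time: 3.55
tool_pos: [0.46, -0.0153, 0.0104]
tool_rot: [0.003, 0.719, 0.695, 0.003]
contact_force: [-0.6, -0.2, 0.1]
gripper_width: 0.849
```

Run:
```python
from h import *
plan((.4565,-.0133,.002),-1.8)
```

```text
t 3.55 p [ 0.46   -0.0153  0.0104] F [-0.6 -0.2  0.1] g 0.849 d_final_axes [ 1.9 -3.6  8.4] turn [ 0.5   0.   -0.17]
[[0.002, -0.004, 0.008, 0.5, 0.0, -0.2]]
```

```bash
cat >> h.py <<'E'
import json
def setcmd(p,R): json.dump([list(map(float,p)),list(map(float,R.as_quat()))],open('cmd.json','w'))
def getcmd(): a,b=json.load(open('cmd.json')); return np.array(a),Ro.from_quat(b)
def sent(rows):
    p,R=getcmd()
    for r in rows:
        p=p+R.apply(r[:3]); R=R*Ro.from_rotvec(r[3:],degrees=True)
    setcmd(p,R)
def plan(xyz,psi,n=None,rmax=10.5,smax=.055,ret=4,lift=0):
    """rows from the COMMANDED pose; saves rows as assumed sent with keep=True"""
    m,M,s=pose(); p,R=getcmd(); G=goal(psi)
    print('t',round(s['time'],2),'meas',m.round(4),'cmd-meas mm',((p-m)*1000).round(1),'tilt/yaw err',(M.inv()*R).as_rotvec(degrees=True).round(2),'F',s['contact_force'].round(1),'g',round(s['gripper_width'],3))
    w=(R.inv()*G).as_rotvec(degrees=True); d=np.array(xyz)-p
    k=n or int(max(1,np.ceil(np.linalg.norm(w)/rmax),np.ceil(np.linalg.norm(d)/smax)))
    rows=[];C=R;c=p.copy()
    for i in range(k):
        sh=C.inv().apply(p+d*(i+1)/k-c).round(3)+0.; tw=((R*Ro.from_rotvec(w*i/k,degrees=True)).inv()*0 if 0 else w/k).round(1)+0.
        c=c+C.apply(sh); C=C*Ro.from_rotvec(tw,degrees=True)
        rows.append([*(float(v) for v in sh),*(float(v) for v in tw)])
    for i in range(0,k,8): print(rows[i:i+8])
    return rows
E
python3 - <<'E'
from h import *
setcmd([.4594,-.0152,.0098],goal(-1.8)*Ro.from_rotvec([-.45,0,.17],degrees=True))
sent(plan((.4565,-.0133,.002),-1.8))
plan((.4565,-.0133,.002),-1.8)
E
```

```text
t 3.55 meas [ 0.46   -0.0153  0.0104] cmd-meas mm [-0.6  0.1 -0.6] tilt/yaw err [ 0.05  0.   -0.  ] F [-0.6 -0.2  0.1] g 0.849
[[0.002, -0.003, 0.008, 0.4, 0.0, -0.2]]
t 3.55 meas [ 0.46   -0.0153  0.0104] cmd-meas mm [-3.5  2.2 -8.6] tilt/yaw err [ 0.45  0.   -0.2 ] F [-0.6 -0.2  0.1] g 0.849
[[0.0, 0.0, 0.0, 0.0, 0.0, 0.0]]
```

Down, settle, then close.

send_rows --pt "0.002 -0.003 0.008 0.4 0 -0.2" --pt "0 0 0 0 0 0" --pt "0 0 0 0 0 0" --pt "0 0 0 0 0 0"

```text
time: 4.05
tool_pos: [0.4573, -0.0132, 0.0024]
tool_rot: [0.001, 0.718, 0.696, 0.001]
contact_force: [-0.2, 0.4, 0.4]
gripper_width: 0.849
```

send_rows --pt "0 0 0 0 0 0" --pt "0 0 0 0 0 0" --pt "0 0 0 0 0 0" --pt "0 0 0 0 0 0" --grip 0.0

```text
time: 4.55
tool_pos: [0.4579, -0.0134, 0.003]
tool_rot: [0.001, 0.718, 0.696, 0.001]
contact_force: [0.1, -0.1, 4.6]
gripper_width: 0.633
```

Run:
```python
from h import *
plan((.4565,-.0133,.15),-1.8); wsnap('w3')
```

```text
t 4.55 meas [ 0.4579 -0.0134  0.003 ] cmd-meas mm [-1.4  0.3 -1.2] tilt/yaw err [0.13 0.02 0.  ] F [ 0.1 -0.1  4.6] g 0.633
[[0.0, 0.0, -0.049, 0.0, 0.0, 0.0], [0.0, 0.0, -0.05, 0.0, 0.0, 0.0], [0.0, 0.0, -0.049, 0.0, 0.0, 0.0]]
```

View pics/w3.png

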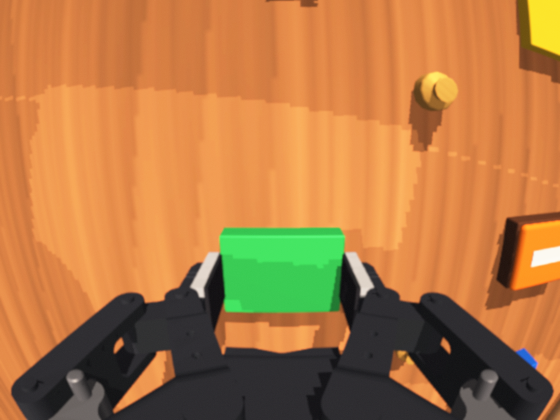

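Run:
```python
from h import *
im=cv2.imread('pics/w3.png'); cv2.imwrite('pics/w3c.png',cv2.resize(im[215:325,205:360],None,fx=5,fy=5,interpolation=cv2.INTER_CUBIC))
sent(plan((.4565,-.0133,.15),-1.8))
plan((.5361-.0,.30,.15),7.7)
```

```text
t 4.6 meas [ 0.458  -0.0134  0.0031] cmd-meas mm [-1.5  0.3 -1.3] tilt/yaw err [0.14 0.02 0.01] F [ 0.3 -0.2  5.3] g 0.626
[[0.0, 0.0, -0.049, 0.0, 0.0, 0.0], [0.0, 0.0, -0.05, 0.0, 0.0, 0.0], [0.0, 0.0, -0.049, 0.0, 0.0, 0.0]]
t 4.6 meas [ 0.458  -0.0134  0.0031] cmd-meas mm [ -1.6   0.3 146.7] tilt/yaw err [0.14 0.02 0.01] F [ 0.3 -0.2  5.3] g 0.626
[[0.053, 0.012, 0.0, 0.0, 0.0, -1.6], [0.052, 0.013, 0.0, 0.0, 0.0, -1.6], [0.052, 0.014, 0.0, 0.0, 0.0, -1.6], [0.051, 0.016, 0.0, 0.0, 0.0, -1.6], [0.051, 0.018, 0.0, 0.0, 0.0, -1.6], [0.05, 0.019, 0.0, 0.0, 0.0, -1.6]]
```

View pics/w3c.png

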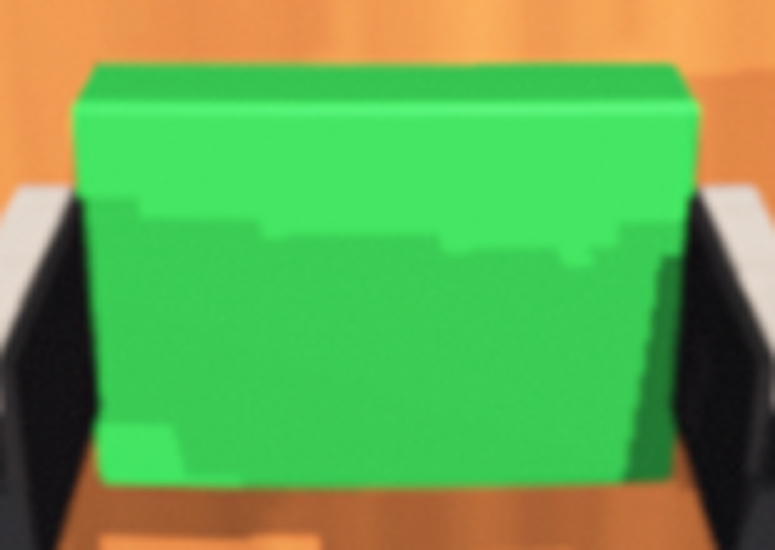

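send_rows --pt "0 0 -0.049 0 0 0" --pt "0 0 -0.05 0 0 0" --pt "0 0 -0.049 0 0 0"

```text
time: 4.97
tool_pos: [0.456, -0.013, 0.1507]
tool_rot: [-0.0, 0.718, 0.696, 0.0]
contact_force: [1.0, -0.0, -1.1]
gripper_width: 0.629
```

Run:
```python
from h import *
cal=wcal('w3')
uv=np.array([(698,108),(672,480),(103,485),(75,108)],float)/5+(205,215)-.4
p,e=fitrect('wrist',uv,.056,.04,.013,cal); print(p,e)
sent(plan((.53,.22,.17),7.7))
```

```text
[ 0.4571261  -0.01244153 -0.02883855] 2.130285569778266
t 4.97 meas [ 0.456  -0.013   0.1507] cmd-meas mm [ 0.4 -0.1 -0.9] tilt/yaw err [-0.05 -0.02  0.  ] F [ 1.  -0.  -1.1] g 0.629
[[0.047, 0.013, -0.004, 0.0, 0.0, -1.9], [0.047, 0.015, -0.004, 0.0, 0.0, -1.9], [0.046, 0.016, -0.004, 0.0, 0.0, -1.9], [0.045, 0.018, -0.004, 0.0, 0.0, -1.9], [0.045, 0.02, -0.004, 0.0, 0.0, -1.9]]
```

send_rows --pt "0.047 0.013 -0.004 0 0 -1.9" --pt "0.047 0.015 -0.004 0 0 -1.9" --pt "0.046 0.016 -0.004 0 0 -1.9" --pt "0.045 0.018 -0.004 0 0 -1.9" --pt "0.045 0.02 -0.004 0 0 -1.9" --pt "0 0 0 0 0 0" --pt "0 0 0 0 0 0" --pt "0 0 0 0 0 0"

```text
time: 5.98
tool_pos: [0.5302, 0.2188, 0.1697]
tool_rot: [0.0, 0.658, 0.753, -0.0]
contact_force: [-0.4, -0.5, -0.9]
gripper_width: 0.626
```

Run:
```python
from h import *
plan((.53,.22,.17),7.7); wsnap('w4')
```

```text
t 5.97 meas [0.5302 0.2188 0.1697] cmd-meas mm [0.1 1.1 0.2] tilt/yaw err [-0.03  0.03 -0.07] F [-0.4 -0.5 -0.9] g 0.626
[[0.0, 0.0, 0.0, 0.0, 0.0, 0.0]]
```

View pics/w4.png

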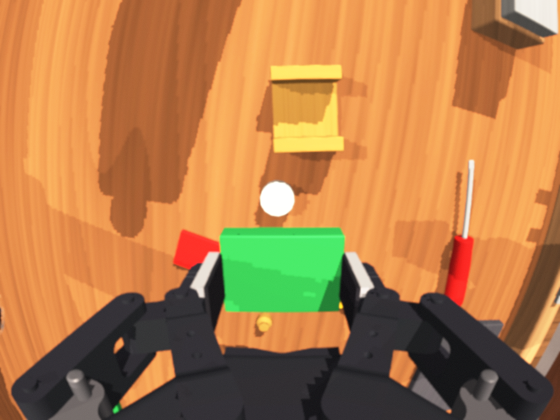

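Run:
```python
from h import *
im=cv2.imread('pics/w4.png'); cv2.imwrite('pics/w4c.png',cv2.resize(im[55:165,255:360],None,fx=5,fy=5,interpolation=cv2.INTER_CUBIC))
```

```text
(no output)
```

View pics/w4c.png

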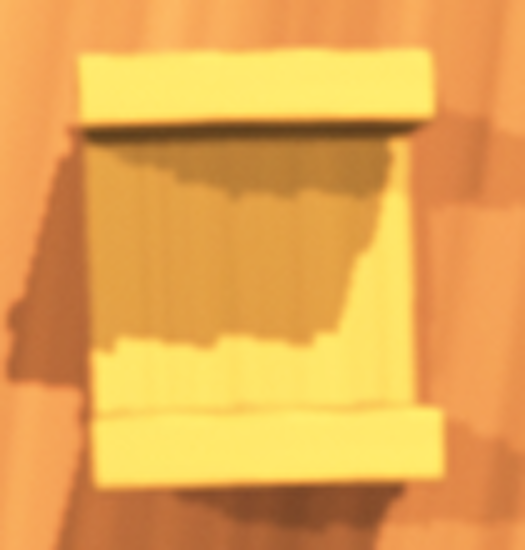

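Run:
```python
from h import *
cal=wcal('w4')
f=lambda l:np.array(l,float)/5+(255,55)-.4
p,e=fitrect('wrist',f([(432,50),(443,478),(98,488),(80,57)]),.06,.074,.037,cal); print(p,np.degrees(p[2]),e)
p,e=fitrect('wrist',f([(434,120),(441,407),(94,412),(84,130)]),.06,.05,.037,cal); print(p,np.degrees(p[2]),e)
# held packer
uv=np.array([(698,108),(672,480),(103,485),(75,108)],float)/5+(205,215)-.4
m,M,s=pose(); print(m)
```

```text
[0.54004139 0.30184269 0.1725865 ] 9.888477846153183 0.8687391930732247
[0.53996019 0.3018969  0.16994851] 9.737332469234756 1.3696944888285714
[0.53034505 0.21880615 0.16990289]
```

Run:
```python
from h import *
sent(plan((.5405,.301,.075),9.8))
```

```text
t 6.03 meas [0.5303 0.2188 0.1699] cmd-meas mm [-0.1  1.2 -0.1] tilt/yaw err [-0.    0.03 -0.08] F [ 0.  -0.4 -0.7] g 0.628
[[0.026, 0.007, 0.032, 0.0, 0.0, -0.7], [0.027, 0.007, 0.031, 0.0, 0.0, -0.7], [0.026, 0.008, 0.032, 0.0, 0.0, -0.7]]
```

send_rows --pt "0.026 0.007 0.032 0 0 -0.7" --pt "0.027 0.007 0.031 0 0 -0.7" --pt "0.026 0.008 0.032 0 0 -0.7" --pt "0 0 0 0 0 0" --pt "0 0 0 0 0 0" --pt "0 0 0 0 0 0"

```text
time: 6.78
tool_pos: [0.5423, 0.3007, 0.0774]
tool_rot: [0.002, 0.644, 0.765, 0.002]
contact_force: [-0.7, 0.9, -0.9]
gripper_width: 0.63
```

Run:
```python
from h import *
plan((.5405,.301,.075),9.8); wsnap('w5'); snap('top','top5'); im=snap('side','side5')
cv2.imwrite('pics/side5c.png',cv2.resize(im[90:190,190:330],None,fx=5,fy=5,interpolation=cv2.INTER_CUBIC))
```

```text
t 6.78 meas [0.5423 0.3007 0.0774] cmd-meas mm [-1.8  0.6 -2.6] tilt/yaw err [ 0.22 -0.01 -0.07] F [-0.7  0.9 -0.9] g 0.63
[[0.0, 0.0, 0.0, 0.0, 0.0, 0.0]]
```

View pics/w5.png

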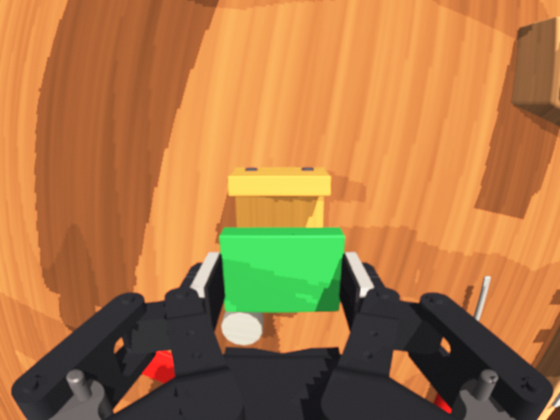

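View pics/side5c.png

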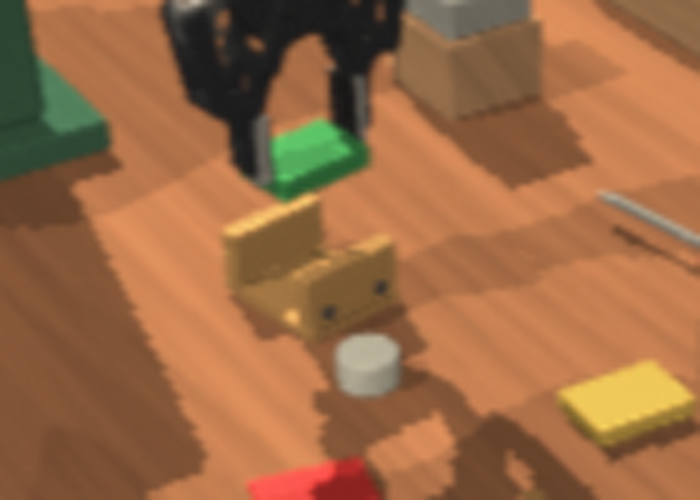

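Run:
```python
from h import *
cal=wcal('w5'); a=np.radians(9.8); n=np.array([-np.sin(a),np.cos(a)])
for v in (175,195): print(back('wrist',(280,v),.037,cal)[:2]-n*(.037 if v==175 else .025))
```

```text
[0.54038629 0.30237669]
[0.54029161 0.30276571]
```

Run:
```python
from h import *
sent(plan((.5405,.3015,.03),9.8)); sent(plan((.5405,.3015,.009),9.8))
```

```text
t 6.92 meas [0.5419 0.301  0.0768] cmd-meas mm [-1.3  0.4 -2. ] tilt/yaw err [ 0.17 -0.01 -0.04] F [ 0.2  0.6 -1.5] g 0.628
[[0.0, 0.0, 0.045, 0.0, 0.0, 0.0]]
t 6.92 meas [0.5419 0.301  0.0768] cmd-meas mm [ -1.3   0.4 -47. ] tilt/yaw err [ 0.17 -0.01 -0.04] F [ 0.2  0.6 -1.5] g 0.628
[[0.0, 0.0, 0.021, 0.0, 0.0, 0.0]]
```

send_rows --pt "0 0 0.015 0 0 0" --pt "0 0 0.015 0 0 0" --pt "0 0 0.015 0 0 0" --pt "0 0 0 0 0 0" --pt "0 0 0.011 0 0 0" --pt "0 0 0.01 0 0 0" --pt "0 0 0 0 0 0" --pt "0 0 0 0 0 0"

```text
time: 7.92
tool_pos: [0.5412, 0.3012, 0.0092]
tool_rot: [0.001, 0.644, 0.765, 0.0]
contact_force: [0.7, 0.2, -0.6]
gripper_width: 0.63
```

Run:
```python
from h import *
plan((.5405,.3015,.009),9.8); wsnap('w6')
```

```text
t 7.92 meas [0.5412 0.3012 0.0092] cmd-meas mm [-0.6  0.1 -0.3] tilt/yaw err [0.04 0.01 0.  ] F [ 0.7  0.2 -0.6] g 0.63
[[0.0, 0.0, 0.0, 0.0, 0.0, 0.0]]
```

View pics/w6.png

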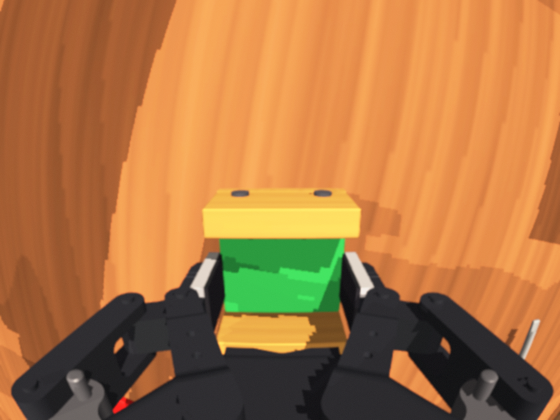

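send_rows --pt "0 0 0.001 0 0 0" --pt "0 0 0 0 0 0"

```text
time: 8.22
tool_pos: [0.5412, 0.3013, 0.0091]
tool_rot: [0.001, 0.644, 0.765, 0.0]
contact_force: [-2.3, -1.1, 4.9]
gripper_width: 0.631
```

send_rows --pt "0 0 0 0 0 0" --pt "0 0 0 0 0 0" --pt "0 0 0 0 0 0" --grip 0.85

```text
time: 8.6
tool_pos: [0.5412, 0.3013, 0.0082]
tool_rot: [0.001, 0.644, 0.765, 0.001]
contact_force: [-0.4, -1.1, 0.6]
gripper_width: 0.848
```

Run:
```python
from h import *
sent([[0,0,.001,0,0,0]])
plan((.5405,.3015,.009),9.8); wsnap('w7')
sent(plan((.5405,.3015,.06),9.8)); plan((.45,-.08,.17),-10.1)
```

```text
t 8.6 meas [0.5412 0.3013 0.0082] cmd-meas mm [-0.6  0.1 -0.3] tilt/yaw err [0.05 0.01 0.  ] F [-0.4 -1.1  0.6] g 0.848
[[0.0, 0.0, -0.001, 0.0, 0.0, 0.0]]
t 8.65 meas [0.5412 0.3012 0.0082] cmd-meas mm [-0.6  0.1 -0.4] tilt/yaw err [0.04 0.01 0.  ] F [-0.4 -0.2 -0.6] g 0.848
[[0.0, 0.0, -0.052, 0.0, 0.0, 0.0]]
t 8.65 meas [0.5412 0.3012 0.0082] cmd-meas mm [-0.6  0.1 51.6] tilt/yaw err [0.04 0.01 0.  ] F [-0.4 -0.2 -0.6] g 0.848
[[-0.045, -0.019, -0.014, 0.0, 0.0, 2.5], [-0.046, -0.018, -0.014, 0.0, 0.0, 2.5], [-0.046, -0.015, -0.013, 0.0, 0.0, 2.5], [-0.048, -0.013, -0.014, 0.0, 0.0, 2.5], [-0.047, -0.011, -0.014, 0.0, 0.0, 2.5], [-0.048, -0.009, -0.014, 0.0, 0.0, 2.5], [-0.049, -0.007, -0.013, 0.0, 0.0, 2.5], [-0.049, -0.005, -0.014, 0.0, 0.0, 2.5]]
```

View pics/w7.png

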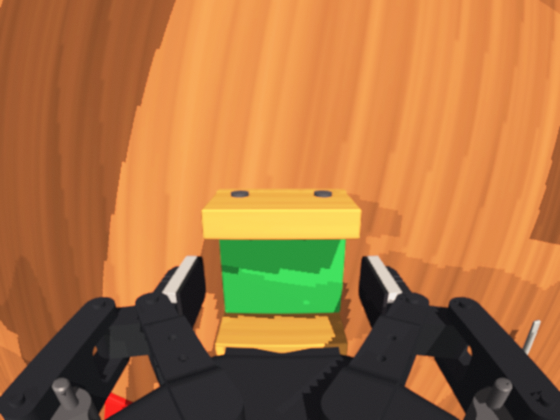

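Run:
```python
from h import *
sent(plan((.4385,-.1245,.09),-10.1))
```

```text
t 8.65 meas [0.5412 0.3012 0.0082] cmd-meas mm [-0.6  0.1 51.6] tilt/yaw err [0.04 0.01 0.  ] F [-0.4 -0.2 -0.6] g 0.848
[[-0.05, -0.022, -0.004, 0.0, 0.0, 2.5], [-0.051, -0.019, -0.004, 0.0, 0.0, 2.5], [-0.052, -0.017, -0.003, 0.0, 0.0, 2.5], [-0.053, -0.015, -0.004, 0.0, 0.0, 2.5], [-0.053, -0.013, -0.004, 0.0, 0.0, 2.5], [-0.054, -0.01, -0.004, 0.0, 0.0, 2.5], [-0.054, -0.008, -0.003, 0.0, 0.0, 2.5], [-0.055, -0.005, -0.004, 0.0, 0.0, 2.5]]
```

send_rows --pt "0 0 -0.026 0 0 0" --pt "0 0 -0.026 0 0 0"

```text
time: 8.9
tool_pos: [0.5407, 0.3011, 0.0604]
tool_rot: [0.0, 0.644, 0.765, -0.0]
contact_force: [0.8, -0.4, 1.0]
gripper_width: 0.849
```

send_rows --pt "-0.05 -0.022 -0.004 0 0 2.5" --pt "-0.051 -0.019 -0.004 0 0 2.5" --pt "-0.052 -0.017 -0.003 0 0 2.5" --pt "-0.053 -0.015 -0.004 0 0 2.5" --pt "-0.053 -0.013 -0.004 0 0 2.5" --pt "-0.054 -0.01 -0.004 0 0 2.5" --pt "-0.054 -0.008 -0.003 0 0 2.5" --pt "-0.055 -0.005 -0.004 0 0 2.5"

```text
time: 9.9
tool_pos: [0.4389, -0.1265, 0.0905]
tool_rot: [0.001, 0.767, 0.641, 0.001]
contact_force: [-0.1, 0.2, 0.1]
gripper_width: 0.85
```

send_rows --pt "0 0 0 0 0 0" --pt "0 0 0 0 0 0" --pt "0 0 0 0 0 0"

```text
time: 10.28
tool_pos: [0.4395, -0.1237, 0.0899]
tool_rot: [0.0, 0.766, 0.642, 0.001]
contact_force: [0.3, 1.3, 0.0]
gripper_width: 0.848
```

Run:
```python
from h import *
plan((.4385,-.1245,.09),-10.1); im,c=wsnap('w8')
```

```text
t 10.28 meas [ 0.4395 -0.1237  0.0899] cmd-meas mm [-0.7 -1.2 -0.2] tilt/yaw err [ 0.02 -0.03  0.13] F [0.3 1.3 0. ] g 0.848
[[0.0, 0.0, 0.0, 0.0, 0.0, -0.1]]
```

View pics/w8.png

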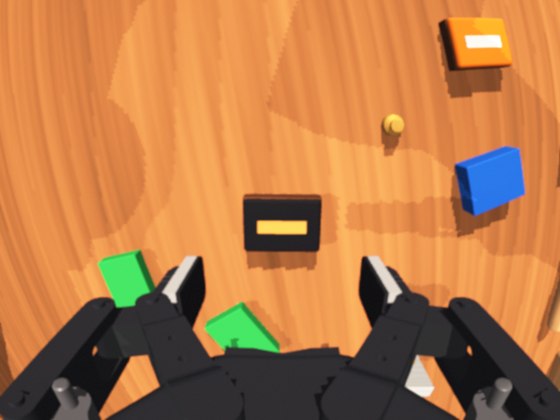

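Run:
```python
from h import *
im=cv2.imread('pics/w8.png')
cr=lambda x,y,w,h:cv2.resize(im[y:y+h,x:x+w],None,fx=5,fy=5,interpolation=cv2.INTER_CUBIC)
cv2.imwrite('pics/w8c.png',cv2.convertScaleAbs(np.hstack([cr(235,180,80+10,80),cr(450,140,80-10,80)]),alpha=1.5,beta=20))
```

```text
(no output)
```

View pics/w8c.png

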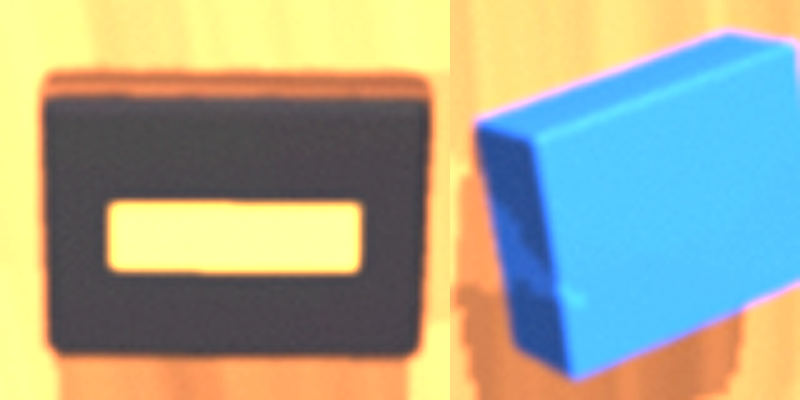

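Run:
```python
from h import *
cal=wcal('w8')
p,e=fitrect('wrist',np.array([(430,98),(420,354),(50,354),(44,98)],float)/5+(235,180)-.4,.056,.04,.018,cal); print(p,np.degrees(p[2]),e)
for u in [(523.5,186.5),(520,149.5),(450+(535-450)/5,140+138/5),(450+(572-450)/5,140+380/5)]: print(back('wrist',u,.02,cal))
plan((p[0],p[1],.005),np.degrees(p[2]))
```

```text
[ 0.43832761 -0.12536565 -0.17875438] -10.241871571527613 2.8742975047086645
[ 0.63802352 -0.12855103  0.02      ]
[ 0.63441288 -0.09772611  0.02      ]
[ 0.57972226 -0.10565879  0.02      ]
[ 0.58570298 -0.14435493  0.02      ]
t 10.32 meas [ 0.4396 -0.1236  0.09  ] cmd-meas mm [-0.7 -1.2 -0.2] tilt/yaw err [ 0.02 -0.03  0.14] F [ 0.3 -0.7 -0.4] g 0.851
[[0.0, 0.0, 0.042, 0.0, 0.0, 0.0], [-0.001, -0.001, 0.043, 0.0, 0.0, 0.0]]
```

send_rows --pt "0 -0.001 0.03 0 0 0" --pt "-0.001 0 0.03 0 0 0" --pt "0 0 0.024 0 0 0" --pt "0 0 0 0 0 0" --pt "0 0 0 0 0 0" --pt "0 0 0 0 0 0"

```text
time: 11.08
tool_pos: [0.4396, -0.126, 0.0077]
tool_rot: [0.002, 0.767, 0.642, 0.001]
contact_force: [-0.8, -0.2, -0.3]
gripper_width: 0.85
```

send_rows --pt "0 0 0 0 0 0" --pt "0 0 0 0 0 0" --pt "0 0 0 0 0 0" --pt "0 0 0 0 0 0" --grip 0.0

```text
time: 11.58
tool_pos: [0.4397, -0.1263, 0.0078]
tool_rot: [0.002, 0.767, 0.642, 0.001]
contact_force: [-0.5, 0.7, 5.9]
gripper_width: 0.628
```

Run:
```python
from h import *
sent([[0, -0.001, 0.03, 0, 0, 0], [-0.001, 0, 0.03, 0, 0, 0], [0, 0, 0.024, 0, 0, 0]])
im,c=wsnap('w9')
cv2.imwrite('pics/w9c.png',cv2.convertScaleAbs(cv2.resize(im[200:330,200:360],None,fx=5,fy=4.6,interpolation=cv2.INTER_CUBIC)[:600],alpha=1.5,beta=20))
p,R=getcmd(); r=plan((p[0],p[1],.15),-10.2); sent(r); plan((.54,.22,.15),9.8)
```

```text
t 11.62 meas [ 0.4397 -0.1263  0.0079] cmd-meas mm [-1.9  0.7 -2.1] tilt/yaw err [ 0.2   0.03 -0.  ] F [-0.4  1.2  6.8] g 0.631
[[0.0, 0.0, -0.048, 0.0, 0.0, 0.0], [0.0, 0.0, -0.048, 0.0, 0.0, 0.0], [0.0, 0.0, -0.048, 0.0, 0.0, 0.0]]
t 11.62 meas [ 0.4397 -0.1263  0.0079] cmd-meas mm [ -2.1   0.7 141.9] tilt/yaw err [ 0.2   0.03 -0.  ] F [-0.4  1.2  6.8] g 0.631
[[0.051, 0.006, 0.0, 0.0, 0.0, -2.9], [0.051, 0.008, 0.0, 0.0, 0.0, -2.9], [0.05, 0.011, 0.0, 0.0, 0.0, -2.9], [0.05, 0.013, 0.0, 0.0, 0.0, -2.9], [0.049, 0.016, 0.0, 0.0, 0.0, -2.9], [0.048, 0.018, 0.0, 0.0, 0.0, -2.9], [0.047, 0.021, 0.0, 0.0, 0.0, -2.9]]
```

View pics/w9c.png

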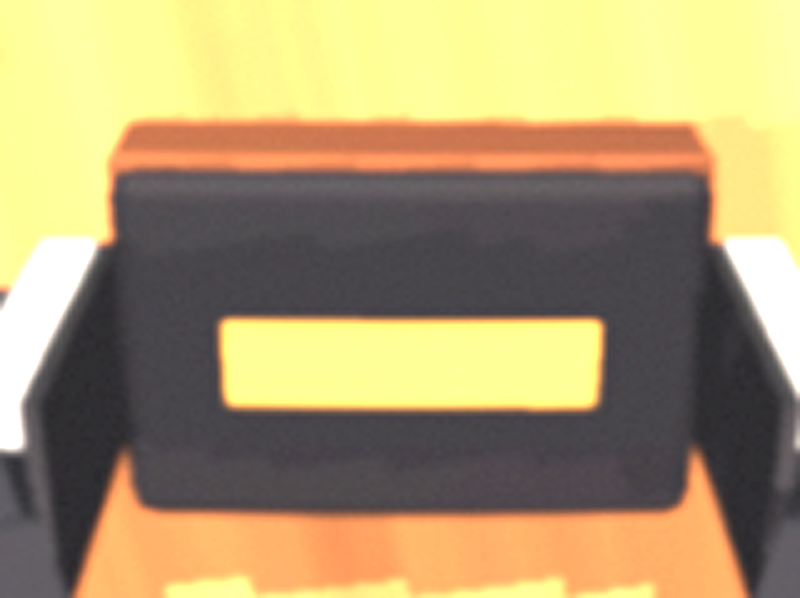

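send_rows --pt "0 0 -0.048 0 0 0" --pt "0 0 -0.048 0 0 0" --pt "0 0 -0.048 0 0 0" --pt "0 0 0 0 0 0"

```text
time: 12.12
tool_pos: [0.4409, -0.1271, 0.1554]
tool_rot: [0.005, 0.767, 0.642, 0.003]
contact_force: [0.5, -0.8, -1.3]
gripper_width: 0.634
```

Run:
```python
from h import *
cal=wcal('w9'); m=np.array([.4397,-.1263,.0079])
G=goal(-10.1)
for rr in ([(411,363)],[(712,172),(685,512),(140,512),(115,172)]):
  for u in rr:
    X=back('wrist',(u[0]/5+200-.4,u[1]/4.6+200-.4),.018,cal); print((G.inv().apply(X-m)*1000).round(1))
sent(plan((.5405,.225,.14),9.8))
```

```text
[  0.1  -1.1 -10.1]
[ 19.9  25.1 -10.1]
[-18.2  25.2 -10.1]
[-17.9 -27.  -10.1]
[ 20.1 -26.7 -10.1]
t 12.12 meas [ 0.4409 -0.1271  0.1554] cmd-meas mm [-3.3  1.4 -5.6] tilt/yaw err [ 0.6   0.14 -0.  ] F [ 0.5 -0.8 -1.3] g 0.634
[[0.052, 0.006, 0.001, 0.0, 0.0, -2.9], [0.051, 0.008, 0.002, 0.0, 0.0, -2.9], [0.052, 0.011, 0.001, 0.0, 0.0, -2.9], [0.05, 0.013, 0.002, 0.0, 0.0, -2.9], [0.05, 0.016, 0.001, 0.0, 0.0, -2.9], [0.049, 0.018, 0.001, 0.0, 0.0, -2.9], [0.047, 0.021, 0.002, 0.0, 0.0, -2.9]]
```

send_rows --pt "0.052 0.006 0.001 0 0 -2.9" --pt "0.051 0.008 0.002 0 0 -2.9" --pt "0.052 0.011 0.001 0 0 -2.9" --pt "0.05 0.013 0.002 0 0 -2.9" --pt "0.05 0.016 0.001 0 0 -2.9" --pt "0.049 0.018 0.001 0 0 -2.9" --pt "0.047 0.021 0.002 0 0 -2.9" --pt "0 0 0 0 0 0"

```text
time: 13.12
tool_pos: [0.54, 0.227, 0.1382]
tool_rot: [-0.0, 0.64, 0.768, -0.001]
contact_force: [0.2, -1.1, -1.6]
gripper_width: 0.628
```

send_rows --pt "0 0 0 0 0 0" --pt "0 0 0 0 0 0" --pt "0 0 0 0 0 0"

```text
time: 13.5
tool_pos: [0.5407, 0.2235, 0.1404]
tool_rot: [0.001, 0.643, 0.766, 0.0]
contact_force: [1.0, 0.7, -1.1]
gripper_width: 0.628
```

Run:
```python
from h import *
im,c=wsnap('w10')
cv2.imwrite('pics/w10c.png',cv2.resize(im[60:240,200:360],None,fx=4,fy=4,interpolation=cv2.INTER_CUBIC)[:600])
plan((.5415,.302,.08),9.8)
```

```text
t 13.55 meas [0.5408 0.2236 0.1405] cmd-meas mm [-0.5  1.  -0.7] tilt/yaw err [ 0.06  0.01 -0.08] F [ 0.3 -0.7 -0.3] g 0.632
[[0.038, 0.007, 0.03, 0.0, 0.0, 0.2], [0.038, 0.008, 0.03, 0.0, 0.0, 0.2]]
```

View pics/w10c.png

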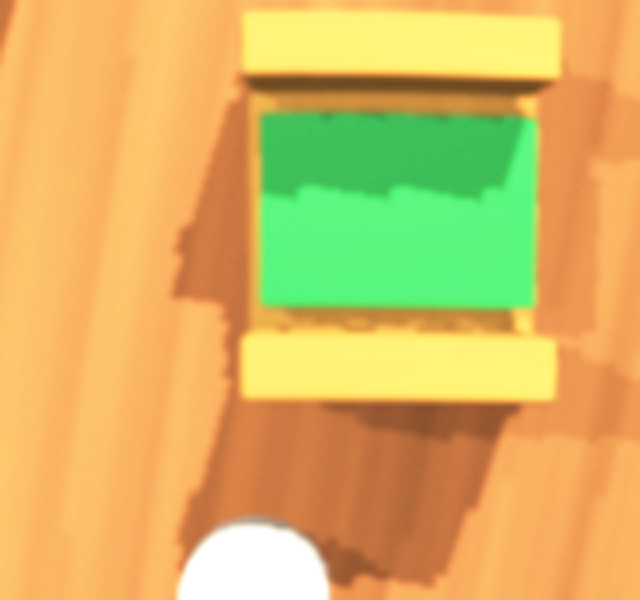

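Run:
```python
from h import *
cal=wcal('w10'); f=lambda l:np.array(l,float)/4+(200,60)-.4
for l,L,W,z in [([(537,113),(533,305),(262,305),(262,113)],.056,.04,.019),([(560,18),(556,400),(241,398),(243,12)],.06,.074,.037)]:
    p,e=fitrect('wrist',f(l),L,W,z,cal); print(p,np.degrees(p[2]),e)
```

```text
[0.54048852 0.30202449 0.17983254] 10.30364548223267 1.1351495010103463
[0.53989019 0.30196018 0.17171662] 9.838637470300238 0.7046190661537821
```

send_rows --pt "0.038 0.007 0.03 0 0 0.2" --pt "0.038 0.007 0.03 0 0 0.2" --pt "0 0 0 0 0 0" --pt "0 0 0 0 0 0" --pt "0 0 0 0 0 0"

```text
time: 14.18
tool_pos: [0.5425, 0.3012, 0.082]
tool_rot: [0.001, 0.645, 0.764, 0.002]
contact_force: [0.6, -0.4, -0.8]
gripper_width: 0.633
```

Run:
```python
from h import *
sent([[0.038, 0.007, 0.03, 0, 0, 0.2], [0.038, 0.007, 0.03, 0, 0, 0.2]])
plan((.5407,.3013,.0275),9.8)
```

```text
t 14.18 meas [0.5425 0.3012 0.082 ] cmd-meas mm [-1.6  0.7 -2.2] tilt/yaw err [ 0.19 -0.01 -0.06] F [ 0.6 -0.4 -0.8] g 0.633
[[-0.001, 0.0, 0.052, 0.0, 0.0, -0.1]]
```

send_rows --pt "0 -0.001 0.02 0 0 0" --pt "0 0 0.02 0 0 0" --pt "0 0 0 0 0 0" --pt "0 0 0.01 0 0 0" --pt "0 0 0 0 0 0" --pt "0 0 0 0 0 0" --pt "0 0 0 0 0 0"

```text
time: 15.05
tool_pos: [0.5409, 0.3018, 0.031]
tool_rot: [0.001, 0.645, 0.765, 0.001]
contact_force: [1.0, -0.4, -0.9]
gripper_width: 0.629
```

Run:
```python
from h import *
sent([[0, -0.001, 0.05, 0, 0, 0]])
plan((.5407,.3013,.0275),9.8); wsnap('w11')
```

```text
t 15.05 meas [0.5409 0.3018 0.031 ] cmd-meas mm [-1.  -0.1 -1.2] tilt/yaw err [ 0.11 -0.    0.  ] F [ 1.  -0.4 -0.9] g 0.629
[[-0.001, 0.001, 0.002, 0.0, 0.0, -0.1]]
```

View pics/w11.png

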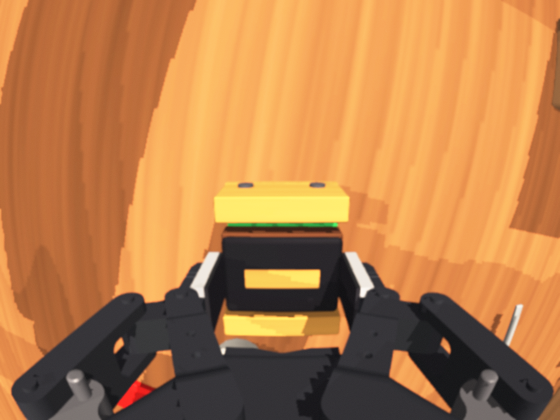

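Well centred; lower onto the green packer until light contact, then release.

send_rows --pt "0 0 0.002 0 0 0" --pt "0 0 0.001 0 0 0" --pt "0 0 0 0 0 0" --pt "0 0 0 0 0 0"

```text
time: 15.6
tool_pos: [0.5405, 0.3016, 0.0274]
tool_rot: [0.001, 0.645, 0.765, 0.001]
contact_force: [-0.8, 0.8, -0.1]
gripper_width: 0.629
```

send_rows --pt "0 0 0.001 0 0 0" --pt "0 0 0 0 0 0" --pt "0 0 0 0 0 0"

```text
time: 15.98
tool_pos: [0.5407, 0.3017, 0.0269]
tool_rot: [0.001, 0.645, 0.765, 0.001]
contact_force: [-2.3, -0.4, 4.1]
gripper_width: 0.634
```

send_rows --pt "0 0 0 0 0 0" --pt "0 0 0 0 0 0" --pt "0 0 0 0 0 0" --grip 0.85

```text
time: 16.35
tool_pos: [0.5404, 0.3016, 0.0261]
tool_rot: [0.001, 0.645, 0.765, 0.0]
contact_force: [-0.5, -0.1, 0.1]
gripper_width: 0.851
```

send_rows --pt "0 0 -0.03 0 0 0" --pt "0 0 -0.04 0 0 0" --pt "-0.04 0 -0.03 0 0 0" --pt "-0.04 0 0 0 0 0" --pt "0 0 0 0 0 0" --pt "0 0 0 0 0 0" --pt "0 0 0 0 0 0"

```text
time: 17.23
tool_pos: [0.5534, 0.2236, 0.1259]
tool_rot: [0.0, 0.644, 0.765, 0.0]
contact_force: [-0.1, 0.2, 0.5]
gripper_width: 0.849
```

Run:
```python
from h import *
sent([[0,0,.004,0,0,0],[-.08,0,-.1,0,0,0]])
im,c=wsnap('w12'); print(getcmd()[0])
cv2.imwrite('pics/w12c.png',cv2.resize(im[60:240,200:360],None,fx=4,fy=4,interpolation=cv2.INTER_CUBIC)[:600])
plan((.5,-.04,.15),0)
```

```text
[0.55336135 0.22286394 0.125854  ]
t 17.27 meas [0.5535 0.2236 0.1259] cmd-meas mm [-0.1 -0.8 -0.1] tilt/yaw err [0.   0.01 0.08] F [-0.6  0.1  1.3] g 0.85
[[-0.05, -0.019, -0.005, 0.0, 0.0, 1.9], [-0.051, -0.018, -0.005, 0.0, 0.0, 1.9], [-0.051, -0.016, -0.005, 0.0, 0.0, 1.9], [-0.052, -0.015, -0.004, 0.0, 0.0, 1.9], [-0.052, -0.012, -0.005, 0.0, 0.0, 1.9]]
```

View pics/w12c.png

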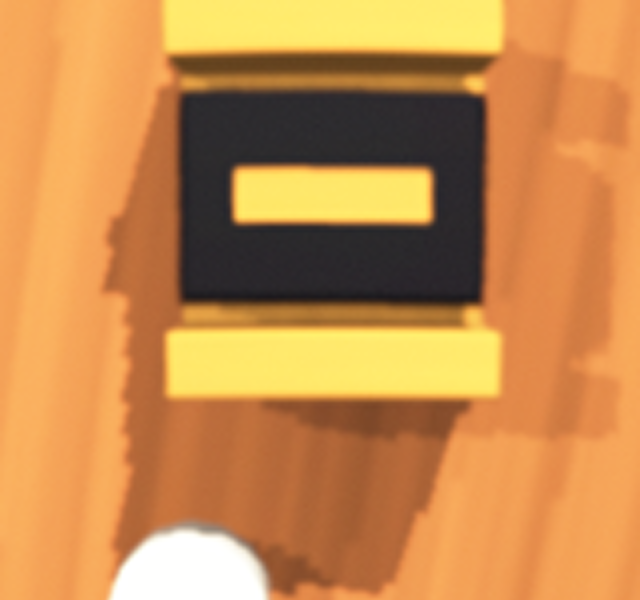

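Run:
```python
from h import *
sent(plan((.61,-.12,.09),8.7))
```

```text
t 17.27 meas [0.5535 0.2236 0.1259] cmd-meas mm [-0.1 -0.8 -0.1] tilt/yaw err [0.   0.01 0.08] F [-0.6  0.1  1.3] g 0.85
[[-0.05, 0.0, 0.005, 0.0, 0.0, 0.1], [-0.049, -0.001, 0.005, 0.0, 0.0, 0.1], [-0.05, 0.0, 0.005, 0.0, 0.0, 0.1], [-0.05, 0.0, 0.006, 0.0, 0.0, 0.1], [-0.049, 0.0, 0.005, 0.0, 0.0, 0.1], [-0.05, 0.0, 0.005, 0.0, 0.0, 0.1], [-0.049, 0.001, 0.005, 0.0, 0.0, 0.1]]
```

send_rows --pt "-0.05 0 0.005 0 0 0.1" --pt "-0.049 -0.001 0.005 0 0 0.1" --pt "-0.05 0 0.005 0 0 0.1" --pt "-0.05 0 0.006 0 0 0.1" --pt "-0.049 0 0.005 0 0 0.1" --pt "-0.05 0 0.005 0 0 0.1" --pt "-0.049 0.001 0.005 0 0 0.1" --pt "0 0 0 0 0 0"

```text
time: 18.27
tool_pos: [0.6111, -0.1217, 0.0899]
tool_rot: [0.0, 0.65, 0.76, 0.0]
contact_force: [-1.1, -0.6, -0.0]
gripper_width: 0.846
```

send_rows --pt "0 0 0 0 0 0" --pt "0 0 0 0 0 0" --pt "0 0 0 0 0 0"

```text
time: 18.65
tool_pos: [0.6108, -0.1183, 0.0907]
tool_rot: [0.001, 0.649, 0.761, 0.001]
contact_force: [0.2, 0.1, 0.4]
gripper_width: 0.849
```

Run:
```python
from h import *
im,c=wsnap('w13')
cv2.imwrite('pics/w13c.png',cv2.resize(im[160:280,200:360],None,fx=5,fy=5,interpolation=cv2.INTER_CUBIC)[:600])
plan((.61,-.12,.09),8.7)
```

```text
t 18.7 meas [ 0.6109 -0.1185  0.0907] cmd-meas mm [-0.6 -1.  -0.8] tilt/yaw err [0.06 0.01 0.09] F [-0.  -0.5  0.1] g 0.855
[[0.0, 0.0, 0.0, 0.0, 0.0, 0.3]]
```

View pics/w13c.png

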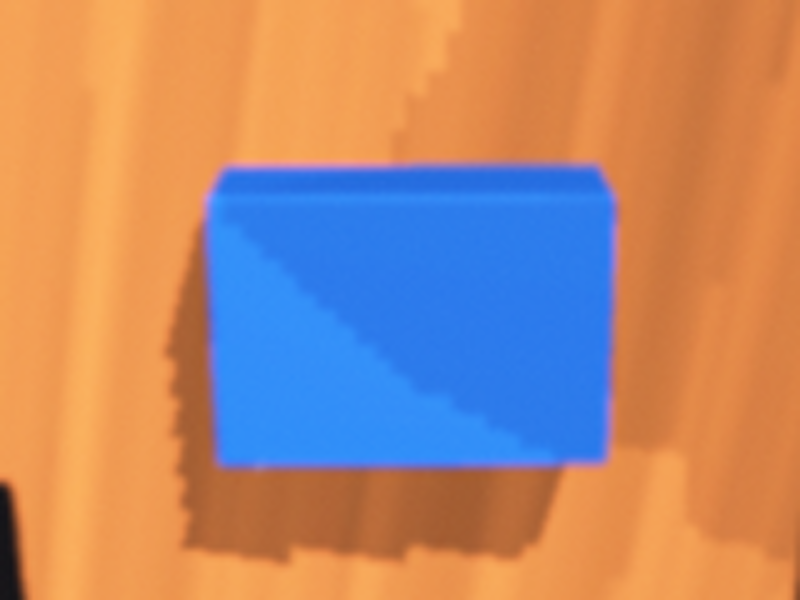

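Run:
```python
from h import *
cal=wcal('w13')
p,e=fitrect('wrist',np.array([(615,198),(606,463),(217,467),(206,200)],float)/5+(200,160)-.4,.056,.04,.02,cal); print(p,np.degrees(p[2]),e)
plan((p[0],p[1],.006),np.degrees(p[2]))
```

```text
[ 0.6104999  -0.12039235  0.16477268] 9.440779340365857 1.0488700887287905
t 18.7 meas [ 0.6109 -0.1185  0.0907] cmd-meas mm [-0.6 -1.  -0.8] tilt/yaw err [0.06 0.01 0.09] F [-0.  -0.5  0.1] g 0.855
[[0.0, 0.0, 0.042, 0.0, 0.0, -0.2], [-0.001, 0.0, 0.042, 0.0, 0.0, -0.2]]
```

send_rows --pt "0 0 0.03 0 0 -0.2" --pt "-0.001 0 0.03 0 0 -0.2" --pt "0 0 0.024 0 0 0" --pt "0 0 0 0 0 0" --pt "0 0 0 0 0 0" --pt "0 0 0 0 0 0"

```text
time: 19.45
tool_pos: [0.6124, -0.1208, 0.0084]
tool_rot: [0.002, 0.646, 0.763, 0.001]
contact_force: [-0.4, 0.8, 0.8]
gripper_width: 0.849
```

send_rows --pt "0 0 0 0 0 0" --pt "0 0 0 0 0 0" --pt "0 0 0 0 0 0" --pt "0 0 0 0 0 0" --grip 0.0

```text
time: 19.95
tool_pos: [0.6125, -0.1209, 0.0084]
tool_rot: [0.002, 0.647, 0.763, 0.001]
contact_force: [-0.2, 0.7, 6.2]
gripper_width: 0.636
```

Run:
```python
from h import *
sent([[0,0,.03,0,0,-.2],[-.001,0,.03,0,0,-.2],[0,0,.024,0,0,0]])
im,c=wsnap('w14')
cv2.imwrite('pics/w14c.png',cv2.resize(im[210:330,200:360],None,fx=5,fy=5,interpolation=cv2.INTER_CUBIC)[:600])
p,R=getcmd(); r=plan((p[0],p[1],.14),9.1); sent(r); sent(plan((.525,-.38,.16),-22))
```

```text
t 20.0 meas [ 0.6125 -0.1209  0.0083] cmd-meas mm [-2.   0.5 -2.4] tilt/yaw err [0.19 0.08 0.  ] F [-0.6  0.2  6.1] g 0.633
[[0.0, 0.0, -0.045, 0.0, 0.0, 0.1], [0.0, 0.0, -0.044, 0.0, 0.0, 0.1], [0.0, 0.0, -0.045, 0.0, 0.0, 0.1]]
t 20.0 meas [ 0.6125 -0.1209  0.0083] cmd-meas mm [ -2.1   0.5 131.6] tilt/yaw err [0.2  0.08 0.3 ] F [-0.6  0.2  6.1] g 0.633
[[-0.049, -0.025, -0.004, 0.0, 0.0, 6.2], [-0.051, -0.02, -0.004, 0.0, 0.0, 6.2], [-0.052, -0.014, -0.004, 0.0, 0.0, 6.2], [-0.054, -0.008, -0.004, 0.0, 0.0, 6.2], [-0.055, -0.003, -0.004, 0.0, 0.0, 6.2]]
```

View pics/w14c.png

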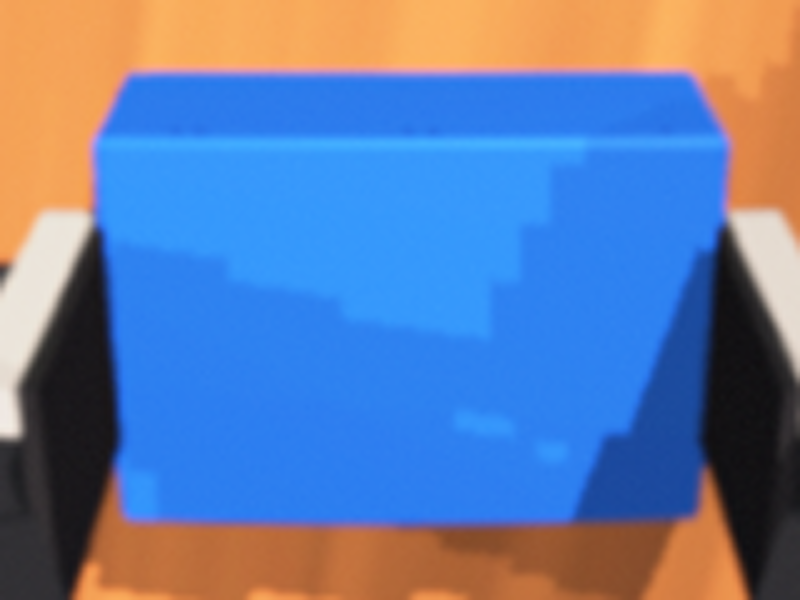

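Run:
```python
from h import *
cal=wcal('w14'); m=np.array([.6125,-.1209,.0083]); G=goal(9.1)
for u in [(728,140),(698,517),(126,520),(95,145)]:
    X=back('wrist',(u[0]/5+200-.4,u[1]/5+210-.4),.020,cal); print((G.inv().apply(X-m)*1000).round(1))
setcmd([.6104,-.1204,.14],goal(9.1)); sent(plan((.473,-.38,.16),-22))
```

```text
[ 20.7  26.2 -11.7]
[-18.   26.5 -11.7]
[-18.4 -28.  -11.7]
[ 20.  -28.2 -11.7]
t 20.0 meas [ 0.6125 -0.1209  0.0083] cmd-meas mm [ -2.1   0.5 131.7] tilt/yaw err [0.24 0.09 0.33] F [-0.6  0.2  6.1] g 0.633
[[-0.039, -0.029, -0.003, 0.0, 0.0, 5.2], [-0.042, -0.026, -0.004, 0.0, 0.0, 5.2], [-0.044, -0.022, -0.003, 0.0, 0.0, 5.2], [-0.045, -0.018, -0.003, 0.0, 0.0, 5.2], [-0.047, -0.014, -0.004, 0.0, 0.0, 5.2], [-0.048, -0.009, -0.003, 0.0, 0.0, 5.2]]
```

send_rows --pt "0 0 -0.045 0 0 0.1" --pt "0 0 -0.044 0 0 0.1" --pt "0 0 -0.045 0 0 0.1"

```text
time: 20.38
tool_pos: [0.6102, -0.1203, 0.141]
tool_rot: [-0.0, 0.649, 0.761, 0.0]
contact_force: [0.7, 0.1, -0.6]
gripper_width: 0.634
```

send_rows --pt "-0.039 -0.029 -0.003 0 0 5.2" --pt "-0.042 -0.026 -0.004 0 0 5.2" --pt "-0.044 -0.022 -0.003 0 0 5.2" --pt "-0.045 -0.018 -0.003 0 0 5.2" --pt "-0.047 -0.014 -0.004 0 0 5.2" --pt "-0.048 -0.009 -0.003 0 0 5.2" --pt "0 0 0 0 0 0" --pt "0 0 0 0 0 0"

```text
time: 21.38
tool_pos: [0.4734, -0.3796, 0.1597]
tool_rot: [-0.0, 0.829, 0.559, 0.001]
contact_force: [0.1, -0.5, -2.0]
gripper_width: 0.638
```

send_rows --pt "0 0 0 0 0 0" --pt "0 0 0 0 0 0"

```text
time: 21.62
tool_pos: [0.4742, -0.379, 0.1601]
tool_rot: [0.0, 0.829, 0.559, 0.001]
contact_force: [0.2, 0.1, -0.9]
gripper_width: 0.633
```

Run:
```python
from h import *
im,c=wsnap('w15')
plan((.473,-.38,.16),-22)
```

```text
t 21.68 meas [ 0.4741 -0.3792  0.1602] cmd-meas mm [-1.1 -0.7 -0.2] tilt/yaw err [ 0.08 -0.04  0.12] F [-0.2 -0.1 -0.8] g 0.632
[[0.0, 0.0, 0.0, 0.0, 0.0, -0.1]]
```

View pics/w15.png

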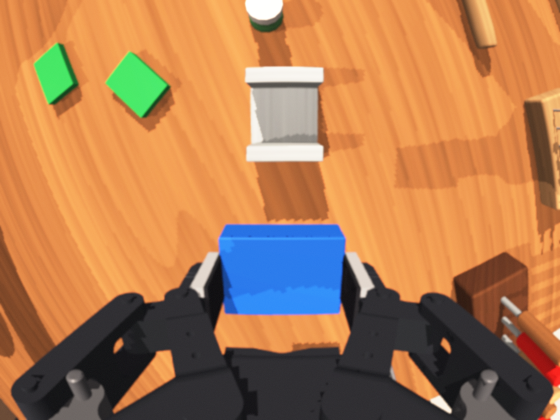

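Run:
```python
from h import *
im=cv2.imread('pics/w15.png')
cv2.imwrite('pics/w15c.png',cv2.resize(im[55:175,230:340],None,fx=5,fy=5,interpolation=cv2.INTER_CUBIC))
```

```text
(no output)
```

View pics/w15c.png

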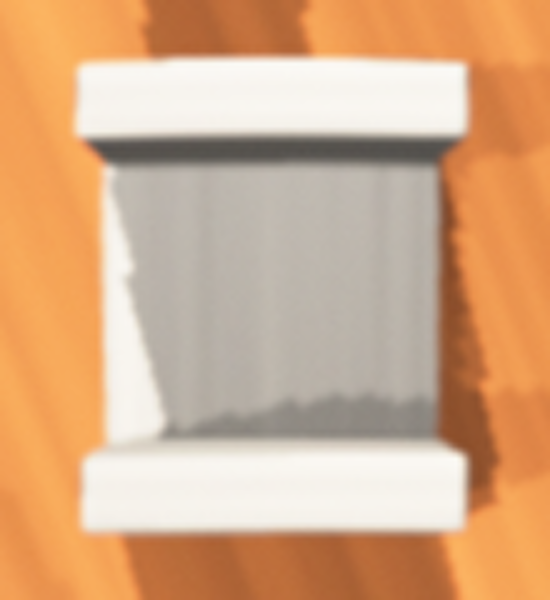

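Run:
```python
from h import *
cal=wcal('w15'); f=lambda l:np.array(l,float)/5+(230,55)-.4
for l,L,W in [([(467,62),(466,528),(83,530),(77,63)],.06,.074),([(467,136),(466,455),(82,455),(77,136)],.06,.05)]:
    p,e=fitrect('wrist',f(l),L,W,.05,cal); print(p,np.degrees(p[2]),e)
a=np.degrees(p[2])
ax=np.array([np.cos(p[2]),np.sin(p[2])])  # tool y ; tool x = (-s,c)
tx=np.array([-ax[1],ax[0]])
t=p[:2]+.001*ax-.001*tx; print('target',t)
sent(plan((*t,.10),a))
```

```text
[ 0.5033104  -0.30960868 -0.37819618] -21.669045092917035 0.6520037084259229
[ 0.50325102 -0.30963124 -0.38017238] -21.782272616175334 0.48703455879078206
target [ 0.50380854 -0.31093092]
t 21.68 meas [ 0.4741 -0.3792  0.1602] cmd-meas mm [-1.1 -0.7 -0.2] tilt/yaw err [ 0.08 -0.04  0.12] F [-0.2 -0.1 -0.8] g 0.632
[[0.038, 0.001, 0.03, 0.0, 0.0, -0.2], [0.037, 0.002, 0.03, 0.0, 0.0, -0.2]]
```

send_rows --pt "0.038 0.001 0.03 0 0 -0.2" --pt "0.037 0.002 0.03 0 0 -0.2" --pt "0 0 0 0 0 0" --pt "0 0 0 0 0 0" --pt "0 0 0 0 0 0" --pt "0 0 0 0 0 0"

```text
time: 22.42
tool_pos: [0.505, -0.3127, 0.1016]
tool_rot: [0.002, 0.828, 0.561, 0.001]
contact_force: [0.6, 0.1, -1.5]
gripper_width: 0.633
```

Run:
```python
from h import *
im,c=wsnap('w16'); plan((.5038,-.3109,.07),-21.7)
```

```text
t 22.48 meas [ 0.5049 -0.3126  0.1014] cmd-meas mm [-0.9  1.1 -1.4] tilt/yaw err [ 0.19 -0.   -0.02] F [-0.1  0.  -0.9] g 0.629
[[0.0, 0.0, 0.03, 0.0, 0.0, 0.0]]
```

View pics/w16.png

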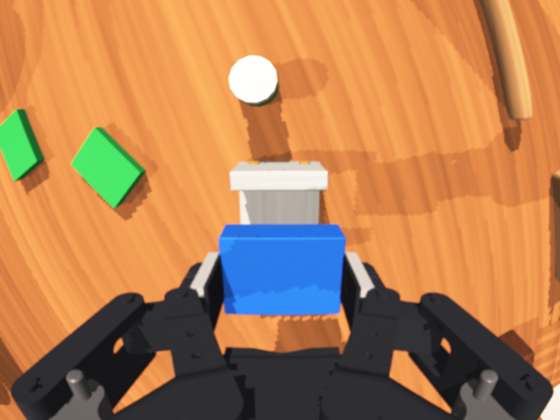

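Run:
```python
from h import *
cal=wcal('w16'); a=np.radians(-21.7); n=np.array([-np.sin(a),np.cos(a)])
print(back('wrist',(279,189),.05,cal)[:2]-n*.025, back('wrist',(279,171),.05,cal)[:2]-n*.037)
```

```text
[ 0.50371518 -0.30898719] [ 0.50337919 -0.30990956]
```

send_rows --pt "0 0 0.03 0 0 0" --pt "0 0 0.02 0 0 0" --pt "0 0 0 0 0 0" --pt "0 0 0.02 0 0 0" --pt "0 0 0 0 0 0" --pt "0 0 0.012 0 0 0" --pt "0 0 0 0 0 0" --pt "0 0 0 0 0 0"

```text
time: 23.48
tool_pos: [0.5049, -0.3117, 0.0185]
tool_rot: [0.001, 0.827, 0.562, 0.001]
contact_force: [0.6, -0.0, -1.2]
gripper_width: 0.636
```

Run:
```python
from h import *
sent([[0,0,.082,0,0,0]]); im,c=wsnap('w17'); plan((.5038,-.3109,.014),-21.7)
```

```text
t 23.52 meas [ 0.505  -0.3118  0.0187] cmd-meas mm [-1.1  0.4 -0.7] tilt/yaw err [ 0.13 -0.02  0.04] F [-0.1 -0.9 -1.1] g 0.632
[[0.0, 0.0, 0.004, 0.0, 0.0, 0.0]]
```

View pics/w17.png

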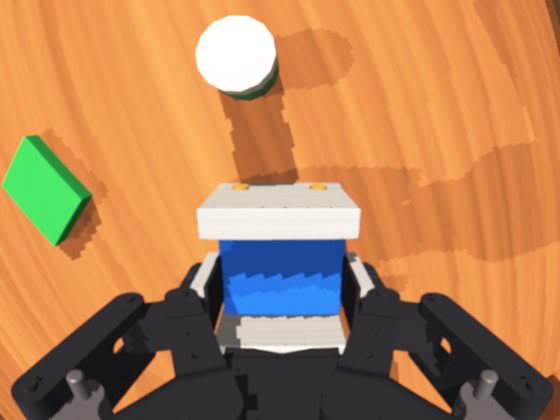

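send_rows --pt "0 -0.001 0.003 0 0 0" --pt "0 0 0.001 0 0 0" --pt "0 0 0 0 0 0" --pt "0 0 0 0 0 0"

```text
time: 24.02
tool_pos: [0.5039, -0.3112, 0.0144]
tool_rot: [0.001, 0.827, 0.562, 0.001]
contact_force: [-0.7, -0.5, -0.3]
gripper_width: 0.632
```

send_rows --pt "0 0 0.001 0 0 0" --pt "0 0 0 0 0 0" --pt "0 0 0 0 0 0"

```text
time: 24.4
tool_pos: [0.504, -0.3113, 0.0144]
tool_rot: [0.0, 0.827, 0.562, 0.001]
contact_force: [-3.8, 1.8, 4.6]
gripper_width: 0.634
```

send_rows --pt "0 0 0 0 0 0" --pt "0 0 0 0 0 0" --pt "0 0 0 0 0 0" --grip 0.85

```text
time: 24.78
tool_pos: [0.5038, -0.3112, 0.0132]
tool_rot: [0.0, 0.827, 0.562, 0.001]
contact_force: [-0.0, -0.0, 0.0]
gripper_width: 0.848
```

send_rows --pt "0 0 -0.03 0 0 0" --pt "0 0 -0.04 0 0 0" --pt "0 0 -0.03 0 0 0"

```text
time: 25.15
tool_pos: [0.504, -0.3115, 0.1151]
tool_rot: [0.001, 0.827, 0.562, 0.001]
contact_force: [-0.3, -0.0, 0.0]
gripper_width: 0.849
```

Run:
```python
from h import *
sent([[0,-.001,.005,0,0,0],[0,0,-.1,0,0,0]]); print(getcmd()[0]); sent(plan((.455,.141,.09),-12.4))
```

```text
[ 0.50302399 -0.31103909  0.113     ]
t 25.15 meas [ 0.504  -0.3115  0.1151] cmd-meas mm [-1.   0.5 -2.1] tilt/yaw err [ 0.17 -0.01  0.03] F [-0.3 -0.   0. ] g 0.849
[[0.045, -0.024, 0.003, 0.0, 0.0, -1.0], [0.045, -0.022, 0.002, 0.0, 0.0, -1.0], [0.045, -0.022, 0.003, 0.0, 0.0, -1.0], [0.046, -0.021, 0.002, 0.0, 0.0, -1.0], [0.046, -0.021, 0.003, 0.0, 0.0, -1.0], [0.047, -0.019, 0.002, 0.0, 0.0, -1.0], [0.047, -0.019, 0.003, 0.0, 0.0, -1.0], [0.047, -0.018, 0.002, 0.0, 0.0, -1.0]]
[[0.048, -0.017, 0.003, 0.0, 0.0, -1.0]]
```

send_rows --pt "0.045 -0.024 0.003 0 0 -1" --pt "0.045 -0.022 0.002 0 0 -1" --pt "0.045 -0.022 0.003 0 0 -1" --pt "0.046 -0.021 0.002 0 0 -1" --pt "0.046 -0.021 0.003 0 0 -1" --pt "0.047 -0.019 0.002 0 0 -1" --pt "0.047 -0.019 0.003 0 0 -1" --pt "0.047 -0.018 0.002 0 0 -1"

```text
time: 26.15
tool_pos: [0.4603, 0.0921, 0.0933]
tool_rot: [0.001, 0.786, 0.618, 0.001]
contact_force: [0.5, -0.2, 0.2]
gripper_width: 0.847
```

send_rows --pt "0.048 -0.017 0.003 0 0 -1" --pt "0 0 0 0 0 0" --pt "0 0 0 0 0 0" --pt "0 0 0 0 0 0" --pt "0 0 0 0 0 0"

```text
time: 26.78
tool_pos: [0.4558, 0.1402, 0.0903]
tool_rot: [0.001, 0.781, 0.624, 0.001]
contact_force: [-0.3, -0.9, 1.0]
gripper_width: 0.852
```

Run:
```python
from h import *
im,c=wsnap('w18')
cv2.imwrite('pics/w18c.png',cv2.resize(im[160:280,200:360],None,fx=5,fy=5,interpolation=cv2.INTER_CUBIC)[:600])
plan((.455,.141,.09),-12.4)
```

```text
t 26.82 meas [0.4558 0.1403 0.0903] cmd-meas mm [-0.7  1.1 -0.3] tilt/yaw err [ 0.11 -0.02 -0.07] F [-0.2 -0.9  0.4] g 0.846
[[0.0, 0.0, 0.0, 0.0, 0.0, -0.3]]
```

View pics/w18c.png

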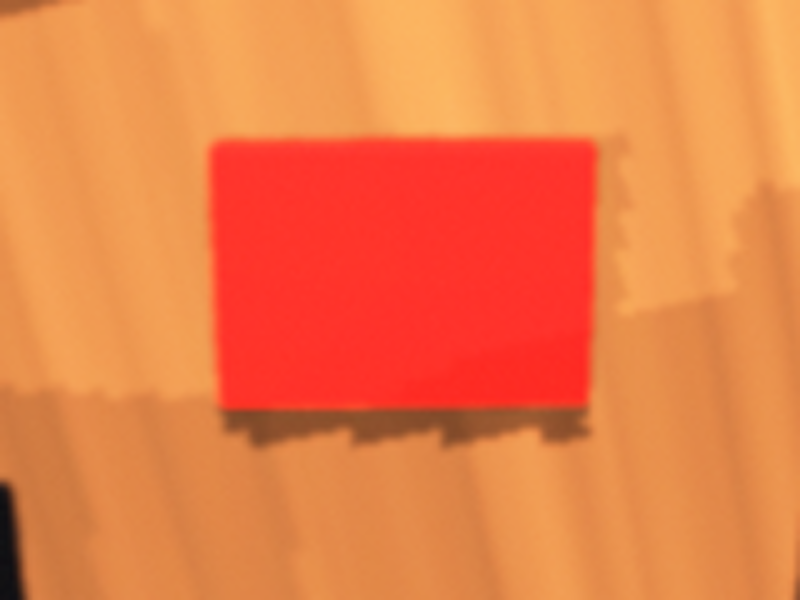

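Run:
```python
from h import *
cal=wcal('w18')
p,e=fitrect('wrist',np.array([(597,147),(588,408),(221,410),(211,149)],float)/5+(200,160)-.4,.056,.04,.006,cal); print(p,np.degrees(p[2]),e)
plan((p[0],p[1],.001),np.degrees(p[2]))
```

```text
[ 0.45435635  0.14197085 -0.2200211 ] -12.606280185106831 0.9348671812057319
t 26.82 meas [0.4558 0.1403 0.0903] cmd-meas mm [-0.7  1.1 -0.3] tilt/yaw err [ 0.11 -0.02 -0.07] F [-0.2 -0.9  0.4] g 0.846
[[0.0, 0.0, 0.045, 0.0, 0.0, 0.0], [0.0, -0.001, 0.044, 0.0, 0.0, 0.0]]
```

send_rows --pt "0 -0.001 0.03 0 0 0" --pt "0 0 0.03 0 0 0" --pt "0 0 0.027 0 0 0" --pt "0 0 0 0 0 0" --pt "0 0 0 0 0 0" --pt "0 0 0 0 0 0" --pt "0 0 0 0 0 0"

```text
time: 27.7
tool_pos: [0.4556, 0.1415, 0.0044]
tool_rot: [0.001, 0.781, 0.625, 0.002]
contact_force: [0.2, -0.2, 0.5]
gripper_width: 0.848
```

send_rows --pt "0 0 0 0 0 0" --pt "0 0 0 0 0 0" --grip 0.7

```text
time: 27.95
tool_pos: [0.4548, 0.1414, 0.0035]
tool_rot: [0.001, 0.781, 0.625, 0.001]
contact_force: [0.3, 0.7, -0.1]
gripper_width: 0.7
```

Run:
```python
from h import *
sent([[0,-.001,.087,0,0,0]]); im,c=wsnap('w19'); plan((.4543,.142,.001),-12.6)
im=snap('side','side19'); uv=proj('side',np.array([[.454,.142,0]]))[0].astype(int); print(uv)
x,y=uv; cv2.imwrite('pics/side19c.png',cv2.resize(im[y-45:y+30,x-50:x+50],None,fx=8,fy=8,interpolation=cv2.INTER_CUBIC))
```

```text
t 28.0 meas [0.4547 0.1414 0.0034] cmd-meas mm [-0.6  0.2 -0.4] tilt/yaw err [ 0.11 -0.02  0.04] F [ 0.6 -0.2  0.4] g 0.7
[[0.0, 0.0, 0.002, 0.0, 0.0, -0.1]]
[252 189]
```

View pics/side19c.png

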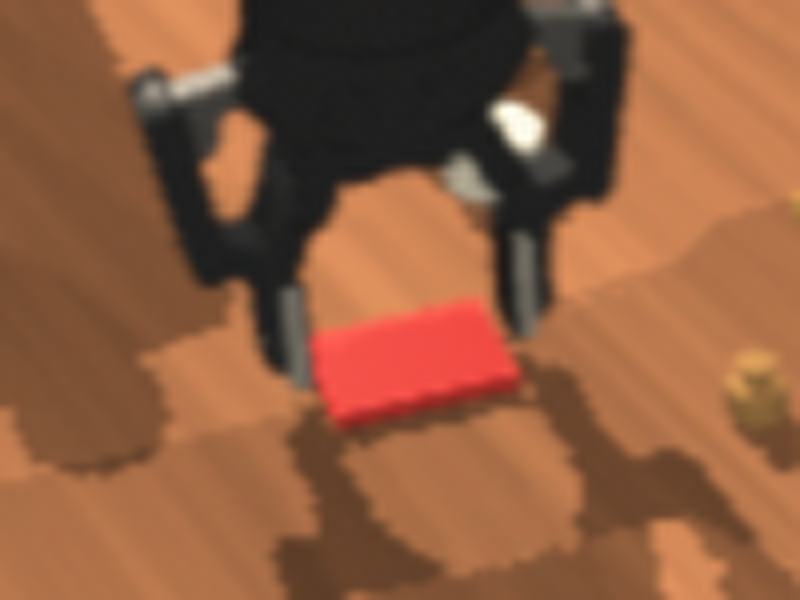

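View pics/w19.png

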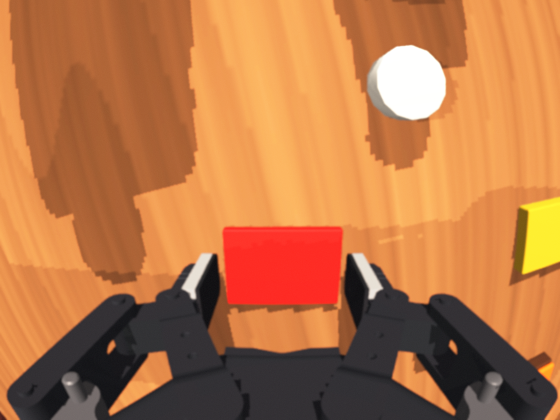

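Run:
```python
from h import *
c=manip.get_calibration('side'); print('cam',-c['R'].T@c['t'])
m,R,_=pose(); G=goal(-12.6); m[2]=0
for sy in (-.0298,.0298):
  for sx in (-.011,.011):
    for z in (0,.004,.008):
      u=proj('side',m+G.apply([sx,sy,0])+[0,0,z])[0]; print(sy,sx,z,((u-(202,144))*8).round())
for u in [(-.02,-.028),(-.02,.028)]: print('packer bottom corner',((proj('side',m+G.apply([u[0],u[1],0]))[0]-(202,144))*8).round())
```

```text
cam [ 0.13272234 -0.51854492  0.5734021 ]
-0.0298 -0.011 0 [321. 406.]
-0.0298 -0.011 0.004 [319. 395.]
-0.0298 -0.011 0.008 [318. 385.]
-0.0298 0.011 0 [301. 362.]
-0.0298 0.011 0.004 [300. 352.]
-0.0298 0.011 0.008 [299. 341.]
0.0298 -0.011 0 [516. 361.]
0.0298 -0.011 0.004 [516. 350.]
0.0298 -0.011 0.008 [515. 339.]
0.0298 0.011 0 [494. 318.]
0.0298 0.011 0.004 [493. 308.]
0.0298 0.011 0.008 [492. 297.]
packer bottom corner [335. 423.]
packer bottom corner [520. 380.]
```

send_rows --pt "0 0 0.004 0 0 0" --pt "0 0 0.002 0 0 0" --pt "0 0 0 0 0 0" --pt "0 0 0 0 0 0"

```text
time: 28.55
tool_pos: [0.4547, 0.1414, -0.0028]
tool_rot: [0.001, 0.781, 0.625, 0.001]
contact_force: [0.3, -0.8, -0.0]
gripper_width: 0.697
```

Run:
```python
from h import *
sent([[0,0,.006,0,0,0]]); plan((.4543,.142,.001),-12.6)
im=snap('side','side20'); x,y=252,189; cv2.imwrite('pics/side20c.png',cv2.resize(im[y-45:y+30,x-50:x+50],None,fx=8,fy=8,interpolation=cv2.INTER_CUBIC))
```

```text
t 28.55 meas [ 0.4547  0.1414 -0.0028] cmd-meas mm [-0.6  0.2 -0.2] tilt/yaw err [ 0.1  -0.02  0.03] F [ 0.3 -0.8 -0. ] g 0.697
[[0.0, 0.0, -0.004, 0.0, 0.0, -0.1]]
```

View pics/side20c.png

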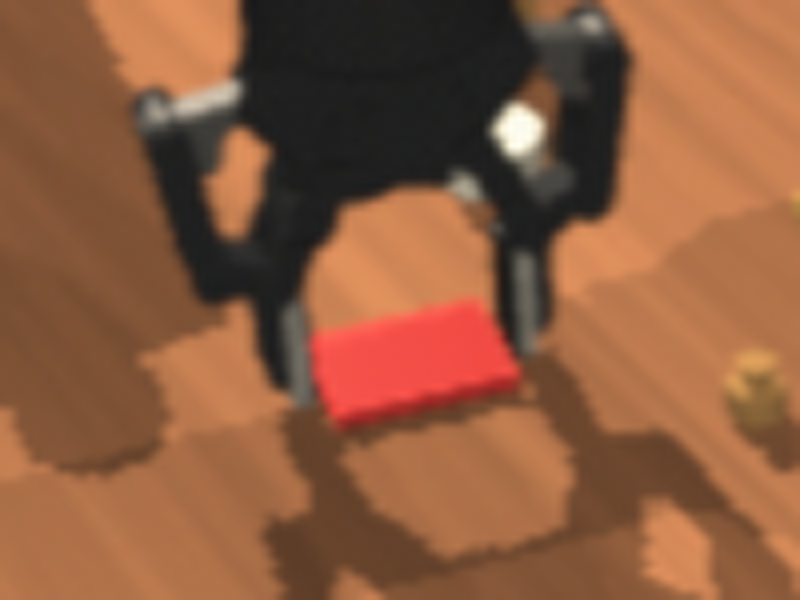

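send_rows --pt "0 0 0 0 0 0" --pt "0 0 0 0 0 0" --pt "0 0 0 0 0 0" --grip 0.0

```text
time: 28.98
tool_pos: [0.4554, 0.1415, -0.002]
tool_rot: [0.001, 0.781, 0.625, 0.001]
contact_force: [-1.0, 0.2, 6.0]
gripper_width: 0.628
```

send_rows --pt "0 0 -0.02 0 0 0" --pt "0 0 -0.04 0 0 0" --pt "0 0 -0.04 0 0 0" --pt "0 0 -0.04 0 0 0" --pt "0 0 0 0 0 0" --pt "0 0 0 0 0 0"

```text
time: 29.72
tool_pos: [0.4537, 0.1413, 0.1361]
tool_rot: [0.0, 0.781, 0.625, -0.0]
contact_force: [-0.2, 0.3, -1.4]
gripper_width: 0.625
```

Run:
```python
from h import *
sent([[0,0,-.14,0,0,0]])
im,c=wsnap('w21')
cv2.imwrite('pics/w21c.png',cv2.resize(im[210:330,200:360],None,fx=5,fy=5,interpolation=cv2.INTER_CUBIC)[:600])
sent(plan((.473,-.38,.16),-21.7))
```

```text
t 29.77 meas [0.4533 0.1412 0.1354] cmd-meas mm [0.8 0.4 1.6] tilt/yaw err [-0.07  0.04  0.03] F [ 0.  -0.4 -0.6] g 0.622
[[-0.05, 0.013, -0.002, 0.0, 0.0, 0.9], [-0.051, 0.014, -0.003, 0.0, 0.0, 0.9], [-0.05, 0.015, -0.002, 0.0, 0.0, 0.9], [-0.05, 0.016, -0.002, 0.0, 0.0, 0.9], [-0.049, 0.016, -0.002, 0.0, 0.0, 0.9], [-0.049, 0.018, -0.003, 0.0, 0.0, 0.9], [-0.049, 0.018, -0.002, 0.0, 0.0, 0.9], [-0.049, 0.018, -0.002, 0.0, 0.0, 0.9]]
[[-0.048, 0.02, -0.003, 0.0, 0.0, 0.9], [-0.048, 0.02, -0.002, 0.0, 0.0, 0.9]]
```

View pics/w21c.png

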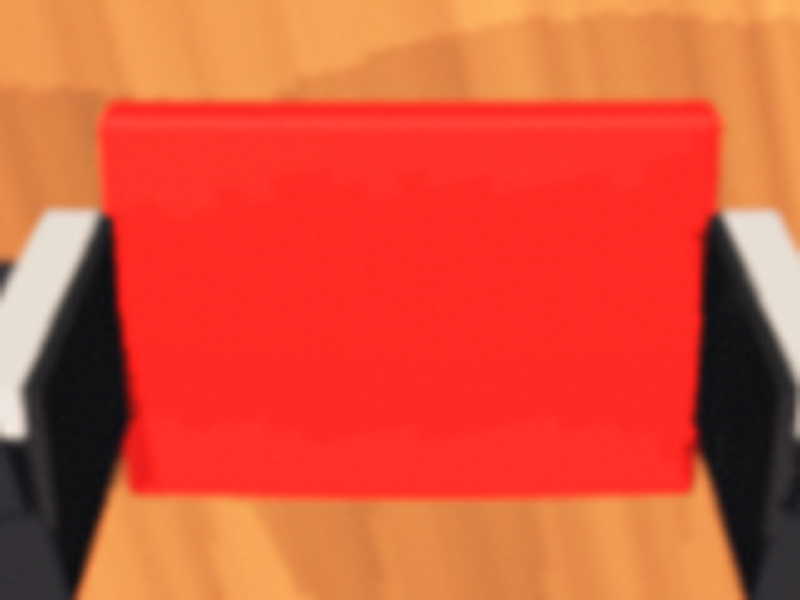

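send_rows --pt "-0.05 0.013 -0.002 0 0 0.9" --pt "-0.051 0.014 -0.003 0 0 0.9" --pt "-0.05 0.015 -0.002 0 0 0.9" --pt "-0.05 0.016 -0.002 0 0 0.9" --pt "-0.049 0.016 -0.002 0 0 0.9" --pt "-0.049 0.018 -0.003 0 0 0.9" --pt "-0.049 0.018 -0.002 0 0 0.9" --pt "-0.049 0.018 -0.002 0 0 0.9"

```text
time: 30.78
tool_pos: [0.4682, -0.2767, 0.1529]
tool_rot: [-0.001, 0.819, 0.574, 0.0]
contact_force: [0.5, 0.1, -0.8]
gripper_width: 0.626
```

send_rows --pt "-0.048 0.02 -0.003 0 0 0.9" --pt "-0.048 0.02 -0.002 0 0 0.9" --pt "0 0 0 0 0 0" --pt "0 0 0 0 0 0" --pt "0 0 0 0 0 0" --pt "0 0 0 0 0 0"

```text
time: 31.52
tool_pos: [0.4737, -0.3785, 0.1601]
tool_rot: [0.0, 0.827, 0.562, 0.001]
contact_force: [-0.3, -0.2, 0.3]
gripper_width: 0.621
```

Run:
```python
from h import *
cal=wcal('w21'); m=np.array([.4535,.1412,.1356]); G=goal(-12.6)
for u in [(720,122),(692,492),(132,490),(102,122)]:
    X=back('wrist',(u[0]/5+200-.4,u[1]/5+210-.4),.1436,cal); print((G.inv().apply(X-m)*1000).round(1))
im,c=wsnap('w22')
cv2.imwrite('pics/w22c.png',cv2.resize(im[55:175,230:340],None,fx=5,fy=5,interpolation=cv2.INTER_CUBIC))
plan((.473,-.38,.16),-21.7)
```

```text
[20.5 26.5 -8. ]
[-18.1  26.5  -8. ]
[-17.7 -28.   -8. ]
[ 20.6 -28.1  -8. ]
t 31.57 meas [ 0.4737 -0.3787  0.1603] cmd-meas mm [-0.8 -0.8 -0.3] tilt/yaw err [ 0.09 -0.04  0.1 ] F [ 0.  -0.1 -0.1] g 0.626
[[0.0, 0.0, 0.0, 0.0, 0.0, 0.0]]
```

View pics/w22c.png

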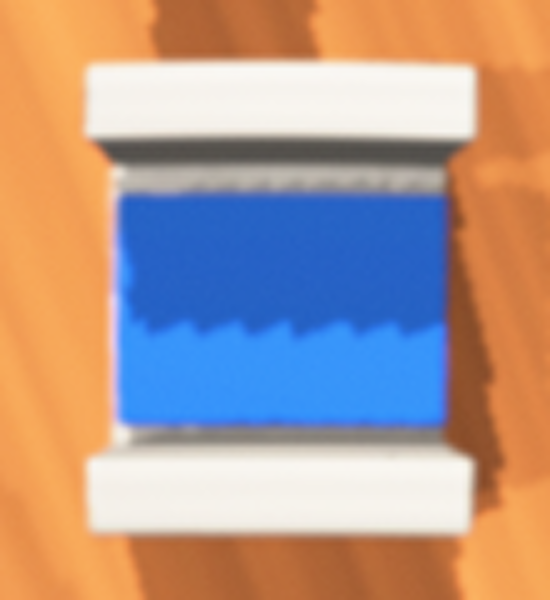

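Run:
```python
from h import *
cal=wcal('w22'); f=lambda l:np.array(l,float)/5+(230,55)-.4
for l,L,W,z in [([(475,65),(472,530),(88,532),(86,65)],.06,.074,.05),([(446,193),(445,424),(120,427),(118,193)],.056,.04,.026)]:
    p,e=fitrect('wrist',f(l),L,W,z,cal); print(p,np.degrees(p[2]),e)
G=goal(-21.7); 
sent(plan((.5038,-.3111,.11),-21.7))
```

```text
[ 0.50322566 -0.30962353 -0.37542166] -21.51007669858704 0.8451555978805629
[ 0.50325969 -0.31126154 -0.37144156] -21.282033520917583 0.8094823188513374
t 31.57 meas [ 0.4737 -0.3787  0.1603] cmd-meas mm [-0.8 -0.8 -0.3] tilt/yaw err [ 0.09 -0.04  0.1 ] F [ 0.  -0.1 -0.1] g 0.626
[[0.037, 0.002, 0.025, 0.0, 0.0, 0.0], [0.038, 0.001, 0.025, 0.0, 0.0, 0.0]]
```

send_rows --pt "0.038 0.002 0.025 0 0 0" --pt "0.038 0.001 0.025 0 0 0" --pt "0 0 0 0 0 0" --pt "0 0 0 0 0 0" --pt "0 0 0.03 0 0 0" --pt "0 0 0.025 0 0 0" --pt "0 0 0 0 0 0" --pt "0 0 0 0 0 0"

```text
time: 32.58
tool_pos: [0.5054, -0.3115, 0.0573]
tool_rot: [0.002, 0.828, 0.561, 0.001]
contact_force: [0.2, 0.2, -1.0]
gripper_width: 0.628
```

send_rows --pt "0 0 0 0 0 0" --pt "0 0 0 0 0 0"

```text
time: 32.83
tool_pos: [0.5052, -0.3107, 0.0567]
tool_rot: [0.002, 0.827, 0.562, 0.001]
contact_force: [-0.2, -0.2, -0.5]
gripper_width: 0.63
```

Run:
```python
from h import *
sent([[.001,0,0,0,0,0],[0,0,.055,0,0,0]]); im,c=wsnap('w23'); plan((.5042,-.3102,.025),-21.7)
```

```text
t 32.88 meas [ 0.5051 -0.3105  0.0564] cmd-meas mm [-1.2  0.6 -1.4] tilt/yaw err [ 0.18 -0.01  0.04] F [ 0.6  0.7 -0. ] g 0.625
[[0.0, 0.0, 0.03, 0.0, 0.0, 0.0]]
```

View pics/w23.png

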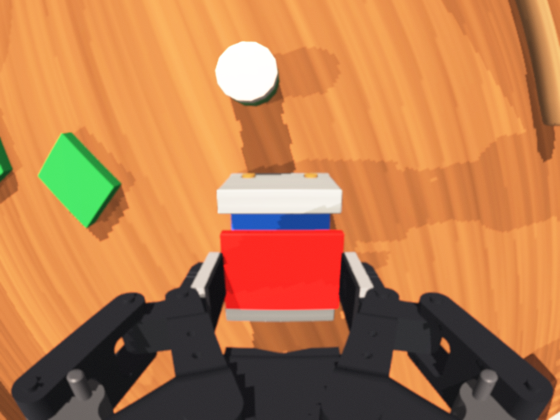

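send_rows --pt "0 -0.0005 0.015 0 0 0" --pt "0 0 0.013 0 0 0" --pt "0 0 0 0 0 0" --pt "0 0 0 0 0 0" --pt "0 0 0 0 0 0" --pt "0 0 0 0 0 0"

```text
time: 33.62
tool_pos: [0.5043, -0.31, 0.0277]
tool_rot: [0.001, 0.827, 0.562, 0.001]
contact_force: [0.2, 0.4, -0.2]
gripper_width: 0.629
```

send_rows --pt "0 0 0.002 0 0 0" --pt "0 0 0 0 0 0" --pt "0 0 0 0 0 0"

```text
time: 34.0
tool_pos: [0.5041, -0.3099, 0.0253]
tool_rot: [0.0, 0.827, 0.562, 0.001]
contact_force: [0.3, 0.1, 0.5]
gripper_width: 0.625
```

send_rows --pt "0 0 0.001 0 0 0" --pt "0 0 0 0 0 0" --pt "0 0 0 0 0 0"

```text
time: 34.38
tool_pos: [0.5042, -0.3099, 0.0244]
tool_rot: [0.001, 0.827, 0.562, 0.001]
contact_force: [-0.1, 0.3, -0.3]
gripper_width: 0.627
```

send_rows --pt "0 0 0.001 0 0 0" --pt "0 0 0 0 0 0" --pt "0 0 0 0 0 0"

```text
time: 34.75
tool_pos: [0.5043, -0.3101, 0.0241]
tool_rot: [0.001, 0.827, 0.562, 0.001]
contact_force: [-2.6, 1.3, 5.6]
gripper_width: 0.629
```

send_rows --pt "0 0 0 0 0 0" --pt "0 0 0 0 0 0" --pt "0 0 0 0 0 0" --grip 0.85

```text
time: 35.12
tool_pos: [0.5041, -0.3099, 0.0231]
tool_rot: [0.0, 0.827, 0.562, 0.001]
contact_force: [-0.2, -0.4, 0.8]
gripper_width: 0.85
```

send_rows --pt "0 0 -0.04 0 0 0" --pt "0 0 -0.05 0 0 0" --pt "-0.04 0 -0.04 0 0 0" --pt "-0.04 0 0 0 0 0" --pt "0 0 0 0 0 0" --pt "0 0 0 0 0 0" --pt "0 0 0 0 0 0"

```text
time: 36.0
tool_pos: [0.4745, -0.383, 0.1524]
tool_rot: [-0.0, 0.827, 0.562, 0.001]
contact_force: [0.6, 0.6, -0.3]
gripper_width: 0.851
```

Run:
```python
from h import *
sent([[0,-.0005,.032,0,0,0],[-.08,0,-.13,0,0,0]])
im,c=wsnap('w24'); print(getcmd()[0])
cv2.imwrite('pics/w24c.png',cv2.resize(im[55:175,230:340],None,fx=5,fy=5,interpolation=cv2.INTER_CUBIC))
sent(plan((.611,-.011,.12),1.8))
```

```text
[ 0.47379063 -0.3840939   0.153     ]
t 36.05 meas [ 0.4746 -0.3831  0.1526] cmd-meas mm [-0.8 -1.   0.4] tilt/yaw err [ 0.03 -0.07  0.1 ] F [-0.2  0.7 -0.2] g 0.847
[[0.05, -0.001, 0.004, 0.0, 0.0, -2.9], [0.049, 0.001, 0.004, 0.0, 0.0, -2.9], [0.05, 0.004, 0.004, 0.0, 0.0, -2.9], [0.049, 0.006, 0.005, 0.0, 0.0, -2.9], [0.049, 0.009, 0.004, 0.0, 0.0, -2.9], [0.049, 0.011, 0.004, 0.0, 0.0, -2.9], [0.047, 0.013, 0.004, 0.0, 0.0, -2.9], [0.047, 0.016, 0.004, 0.0, 0.0, -2.9]]
```

View pics/w24c.png

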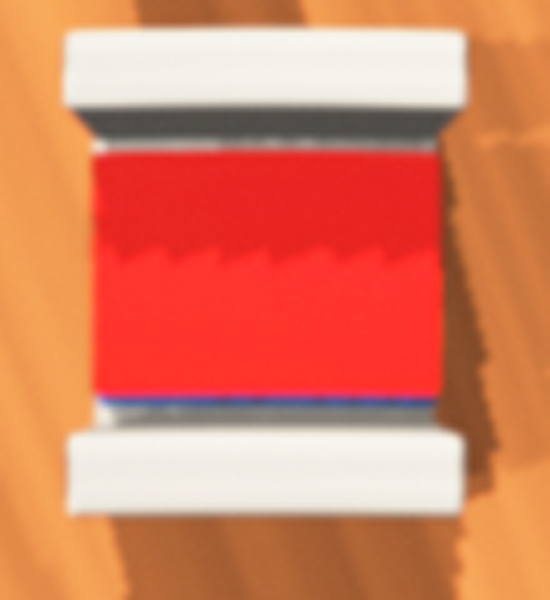

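send_rows --pt "0.05 -0.001 0.004 0 0 -2.9" --pt "0.049 0.001 0.004 0 0 -2.9" --pt "0.05 0.004 0.004 0 0 -2.9" --pt "0.049 0.006 0.005 0 0 -2.9" --pt "0.049 0.009 0.004 0 0 -2.9" --pt "0.049 0.011 0.004 0 0 -2.9" --pt "0.047 0.013 0.004 0 0 -2.9" --pt "0.047 0.016 0.004 0 0 -2.9"

```text
time: 37.05
tool_pos: [0.6112, -0.0091, 0.1202]
tool_rot: [0.001, 0.697, 0.718, 0.001]
contact_force: [-0.0, -0.1, 0.1]
gripper_width: 0.849
```

send_rows --pt "0 0 0.015 0 0 0" --pt "0 0 0.015 0 0 0" --pt "0 0 0 0 0 0" --pt "0 0 0 0 0 0" --pt "0 0 0 0 0 0"

```text
time: 37.67
tool_pos: [0.6116, -0.0124, 0.0914]
tool_rot: [0.001, 0.698, 0.716, 0.001]
contact_force: [0.3, -0.3, -0.1]
gripper_width: 0.846
```

Run:
```python
from h import *
cal=wcal('w24'); f=lambda l:np.array(l,float)/5+(230,55)-.4
for l,L,W,z in [([(467,32),(464,512),(68,514),(64,32)],.06,.074,.05),([(438,152),(440,396),(97,396),(95,153)],.056,.04,.032)]:
    p,e=fitrect('wrist',f(l),L,W,z,cal); print(p,np.degrees(p[2]),e)
sent([[0,0,.03,0,0,0]]); plan((.611,-.011,.09),1.8)
im,c=wsnap('w25')
cv2.imwrite('pics/w25c.png',cv2.resize(im[160:280,200:360],None,fx=5,fy=5,interpolation=cv2.INTER_CUBIC)[:600])
```

```text
[ 0.50327472 -0.30978543 -0.37555425] -21.517673692469753 0.7012874545432624
[ 0.50366512 -0.30971954 -0.37306036] -21.37478406542054 1.1023704377338959
t 37.67 meas [ 0.6116 -0.0124  0.0914] cmd-meas mm [-0.9  0.9 -1.4] tilt/yaw err [ 0.17  0.02 -0.03] F [ 0.3 -0.3 -0.1] g 0.846
[[0.0, 0.0, 0.0, 0.0, 0.0, -0.3]]
```

View pics/w25c.png

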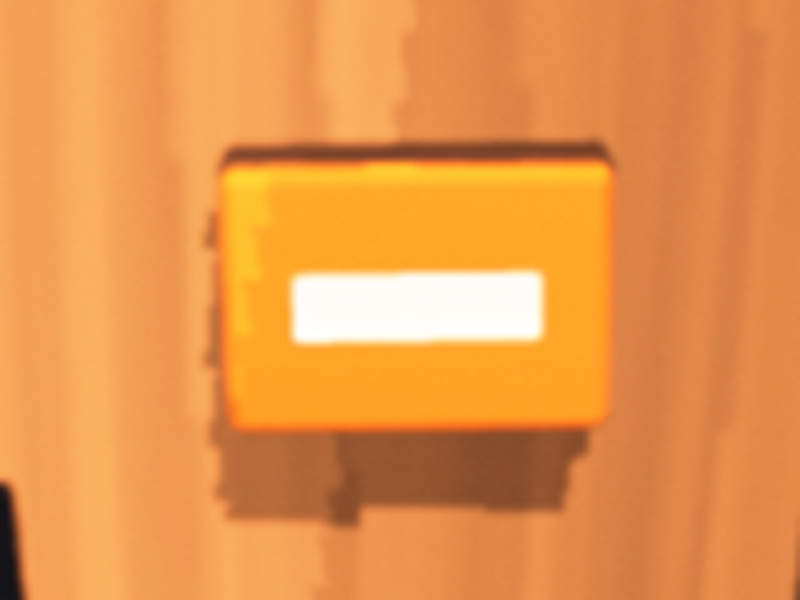

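Run:
```python
from h import *
cal=wcal('w25')
p,e=fitrect('wrist',np.array([(613,168),(608,427),(233,430),(222,170)],float)/5+(200,160)-.4,.056,.04,.018,cal); print(p,np.degrees(p[2]),e)
print(back('wrist',(417/5+199.6,307/5+159.6),.018,cal))
plan((p[0]+.0005,p[1]-.0005,.004),np.degrees(p[2]))
```

```text
[ 0.61198032 -0.01054935  0.03316897] 1.9004421809081047 2.2808093190939758
[ 0.61168983 -0.01108871  0.018     ]
t 37.73 meas [ 0.6116 -0.0122  0.0914] cmd-meas mm [-0.9  0.8 -1.4] tilt/yaw err [ 0.17  0.02 -0.02] F [-0.   0.3 -1.1] g 0.845
[[0.0, 0.001, 0.043, 0.0, 0.0, -0.2], [0.0, 0.001, 0.043, 0.0, 0.0, -0.2]]
```

send_rows --pt "0 0.001 0.03 0 0 -0.2" --pt "0 0 0.03 0 0 -0.2" --pt "0 0 0.025 0 0 0" --pt "0 0 0 0 0 0" --pt "0 0 0 0 0 0" --pt "0 0 0 0 0 0" --pt "0 0 0 0 0 0"

```text
time: 38.6
tool_pos: [0.6132, -0.0117, 0.0069]
tool_rot: [0.002, 0.695, 0.719, 0.001]
contact_force: [0.4, 0.5, -0.7]
gripper_width: 0.85
```

send_rows --pt "0 0 0 0 0 0" --pt "0 0 0 0 0 0" --pt "0 0 0 0 0 0" --pt "0 0 0 0 0 0" --grip 0.0

```text
time: 39.1
tool_pos: [0.6132, -0.0116, 0.0067]
tool_rot: [0.001, 0.695, 0.719, 0.001]
contact_force: [0.2, -0.1, 6.3]
gripper_width: 0.63
```

Run:
```python
from h import *
sent([[0,.001,.03,0,0,-.2],[0,0,.03,0,0,-.2],[0,0,.025,0,0,0]])
im,c=wsnap('w26')
cv2.imwrite('pics/w26c.png',cv2.resize(im[210:330,200:360],None,fx=5,fy=5,interpolation=cv2.INTER_CUBIC)[:600])
p,R=getcmd(); sent(plan((p[0],p[1],.14),1.9)); sent(plan((.475,-.38,.16),-21.6))
```

```text
t 39.15 meas [ 0.6132 -0.0116  0.0067] cmd-meas mm [-1.6  0.2 -1.7] tilt/yaw err [0.2  0.03 0.04] F [-0.1  0.7  5.6] g 0.633
[[0.0, 0.0, -0.045, 0.0, 0.0, 0.0], [0.0, 0.0, -0.045, 0.0, 0.0, 0.0], [0.0, 0.0, -0.045, 0.0, 0.0, 0.0]]
t 39.15 meas [ 0.6132 -0.0116  0.0067] cmd-meas mm [ -1.6   0.2 133.3] tilt/yaw err [0.2  0.03 0.04] F [-0.1  0.7  5.6] g 0.633
[[-0.045, -0.019, -0.003, 0.0, 0.0, 2.9], [-0.047, -0.016, -0.002, 0.0, 0.0, 2.9], [-0.047, -0.014, -0.002, 0.0, 0.0, 2.9], [-0.048, -0.011, -0.003, 0.0, 0.0, 2.9], [-0.048, -0.009, -0.002, 0.0, 0.0, 2.9], [-0.049, -0.007, -0.003, 0.0, 0.0, 2.9], [-0.049, -0.004, -0.002, 0.0, 0.0, 2.9], [-0.049, -0.002, -0.003, 0.0, 0.0, 2.9]]
```

View pics/w26c.png

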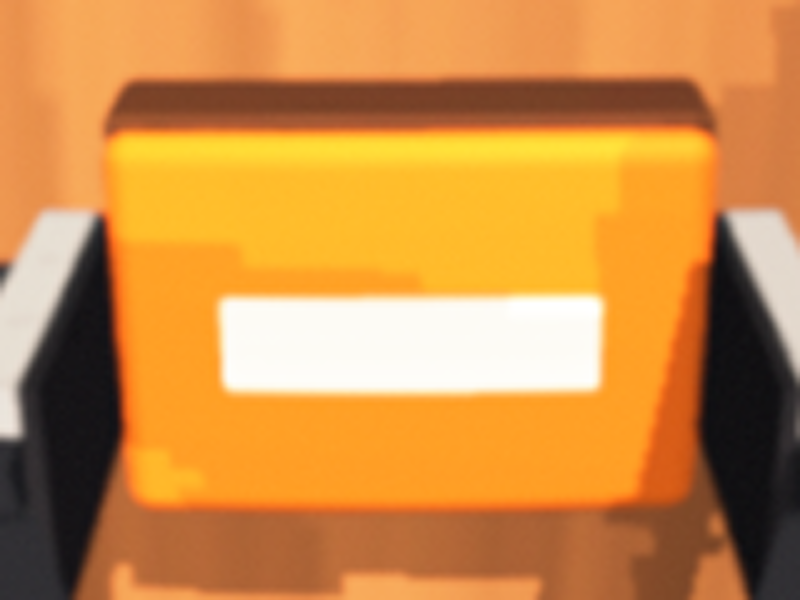

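Run:
```python
from h import *
cal=wcal('w26'); m=np.array([.6132,-.0116,.0067]); G=goal(1.9)
for u in [(411,343),(715,138),(692,505),(133,505),(107,138)]:
    X=back('wrist',(u[0]/5+200-.4,u[1]/5+210-.4),.018,cal); print((G.inv().apply(X-m)*1000).round(1))
setcmd([.6116,-.0114,.140],goal(1.9)); sent(plan((.5035,-.3098,.13),-21.6))
```

```text
[  1.   -0.9 -11.3]
[ 20.5  25.3 -11.3]
[-17.   25.8 -11.3]
[-16.9 -27.3 -11.3]
[ 20.6 -27.1 -11.3]
t 39.15 meas [ 0.6132 -0.0116  0.0067] cmd-meas mm [ -1.6   0.2 133.3] tilt/yaw err [0.2  0.03 0.04] F [-0.1  0.7  5.6] g 0.633
[[-0.049, -0.02, 0.002, 0.0, 0.0, 3.9], [-0.05, -0.016, 0.001, 0.0, 0.0, 3.9], [-0.052, -0.013, 0.002, 0.0, 0.0, 3.9], [-0.052, -0.009, 0.002, 0.0, 0.0, 3.9], [-0.052, -0.006, 0.001, 0.0, 0.0, 3.9], [-0.053, -0.002, 0.002, 0.0, 0.0, 3.9]]
```

send_rows --pt "0 0 -0.045 0 0 0" --pt "0 0 -0.045 0 0 0" --pt "0 0 -0.045 0 0 0"

```text
time: 39.52
tool_pos: [0.6112, -0.0114, 0.1408]
tool_rot: [-0.0, 0.695, 0.719, -0.0]
contact_force: [0.5, 0.0, -0.7]
gripper_width: 0.628
```

send_rows --pt "-0.049 -0.02 0.002 0 0 3.9" --pt "-0.05 -0.016 0.001 0 0 3.9" --pt "-0.052 -0.013 0.002 0 0 3.9" --pt "-0.052 -0.009 0.002 0 0 3.9" --pt "-0.052 -0.006 0.001 0 0 3.9" --pt "-0.053 -0.002 0.002 0 0 3.9" --pt "0 0 0 0 0 0" --pt "0 0 0 0 0 0"

```text
time: 40.52
tool_pos: [0.5037, -0.3092, 0.1295]
tool_rot: [-0.0, 0.826, 0.563, 0.001]
contact_force: [0.8, -0.5, -0.8]
gripper_width: 0.635
```

send_rows --pt "0 0 0 0 0 0" --pt "0 0 0.03 0 0 0" --pt "0 0 0.03 0 0 0" --pt "0 0 0 0 0 0" --pt "0 0 0 0 0 0" --pt "0 0 0 0 0 0"

```text
time: 41.28
tool_pos: [0.5054, -0.3103, 0.0724]
tool_rot: [0.002, 0.826, 0.563, 0.001]
contact_force: [0.7, 0.2, -1.0]
gripper_width: 0.635
```

Run:
```python
from h import *
sent([[0,0,.06,0,0,0]]); im,c=wsnap('w27'); plan((.5037,-.3099,.040),-21.6)
```

```text
t 41.33 meas [ 0.5052 -0.3103  0.0722] cmd-meas mm [-1.8  0.8 -2.2] tilt/yaw err [0.26 0.02 0.06] F [ 1.1  0.2 -0.2] g 0.632
[[0.0, 0.0, 0.03, 0.0, 0.0, 0.1]]
```

View pics/w27.png

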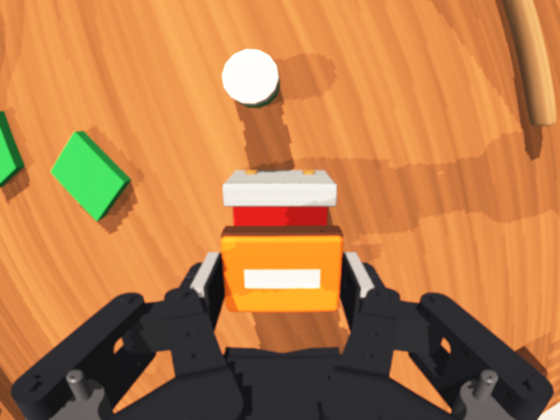

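Descend in stages; contact is expected at a TCP height of about 0.0385.

send_rows --pt "0 0 0.015 0 0 0" --pt "0 0 0.01 0 0 0" --pt "0 0 0.003 0 0 0" --pt "0 0 0 0 0 0" --pt "0 0 0 0 0 0" --pt "0 0 0 0 0 0" --pt "0 0 0 0 0 0"

```text
time: 42.2
tool_pos: [0.5044, -0.3099, 0.0427]
tool_rot: [0.001, 0.826, 0.563, 0.001]
contact_force: [-0.1, 0.2, -0.9]
gripper_width: 0.632
```

send_rows --pt "0 0 0.002 0 0 0" --pt "0 0 0 0 0 0" --pt "0 0 0 0 0 0"

```text
time: 42.58
tool_pos: [0.5042, -0.3097, 0.0403]
tool_rot: [0.0, 0.826, 0.563, 0.001]
contact_force: [-0.1, 0.0, -0.1]
gripper_width: 0.631
```

send_rows --pt "0 0 0.001 0 0 0" --pt "0 0 0 0 0 0" --pt "0 0 0 0 0 0"

```text
time: 42.95
tool_pos: [0.5042, -0.3098, 0.0394]
tool_rot: [0.001, 0.826, 0.563, 0.001]
contact_force: [1.1, 0.6, -0.9]
gripper_width: 0.631
```

send_rows --pt "0 0 0.001 0 0 0" --pt "0 0 0 0 0 0" --pt "0 0 0 0 0 0"

```text
time: 43.32
tool_pos: [0.5044, -0.3098, 0.0387]
tool_rot: [0.001, 0.826, 0.563, 0.001]
contact_force: [-0.8, 0.4, 2.0]
gripper_width: 0.632
```

Contact at the expected height; release and back off.

send_rows --pt "0 0 0.0005 0 0 0" --pt "0 0 0 0 0 0"

```text
time: 43.58
tool_pos: [0.5044, -0.3099, 0.0387]
tool_rot: [0.001, 0.826, 0.563, 0.001]
contact_force: [-1.8, 1.6, 6.3]
gripper_width: 0.632
```

send_rows --pt "0 0 0 0 0 0" --pt "0 0 0 0 0 0" --pt "0 0 0 0 0 0" --grip 0.85

```text
time: 43.95
tool_pos: [0.5041, -0.3096, 0.0375]
tool_rot: [0.0, 0.826, 0.563, 0.001]
contact_force: [-0.8, -0.3, -0.0]
gripper_width: 0.848
```

send_rows --pt "0 0 -0.04 0 0 0" --pt "0 0 -0.05 0 0 0" --pt "-0.04 0 -0.03 0 0 0" --pt "-0.04 0 0 0 0 0" --pt "0 0 0 0 0 0" --pt "0 0 0 0 0 0" --pt "0 0 0 0 0 0"

```text
time: 44.82
tool_pos: [0.4749, -0.383, 0.157]
tool_rot: [-0.0, 0.826, 0.563, 0.001]
contact_force: [0.7, -0.1, -0.4]
gripper_width: 0.853
```

Run:
```python
from h import *
im,c=wsnap('w28'); t=snap('top','top28'); s=snap('side','side28')
cv2.imwrite('pics/w28c.png',cv2.resize(im[55:175,230:340],None,fx=5,fy=5,interpolation=cv2.INTER_CUBIC))
r=lambda x,y:cv2.resize(s[y:y+100,x:x+100],None,fx=4,fy=4,interpolation=cv2.INTER_CUBIC)
cv2.imwrite('pics/side28c.png',np.hstack([r(215,105),r(350,250)]))
print(manip.state()['time'])
```

```text
44.975
```

View pics/w28c.png

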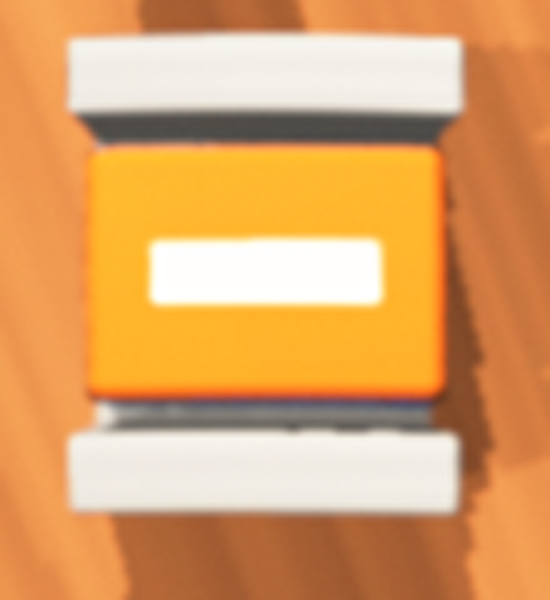

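View pics/side28c.png

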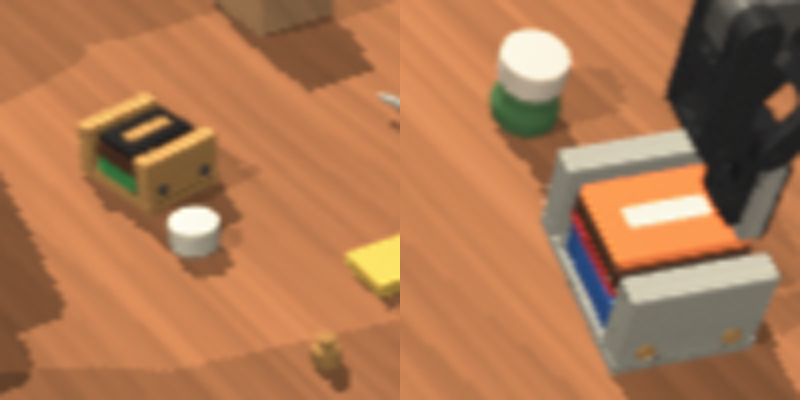

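View pics/top28.png

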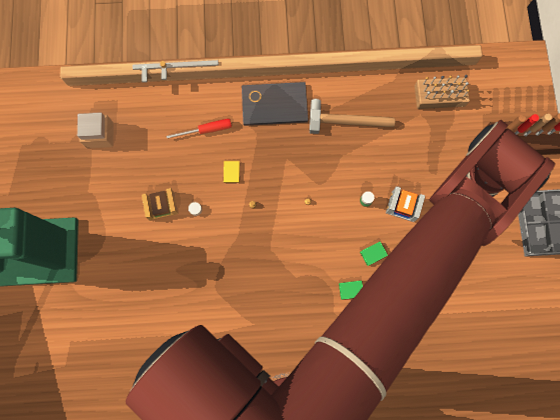

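Run:
```python
from h import *
cal=wcal('w28'); f=lambda l:np.array(l,float)/5+(230,55)-.4
for l,L,W,z in [([(463,40),(460,511),(70,512),(68,40)],.06,.074,.05),([(444,148),(444,396),(89,396),(89,150)],.056,.04,.05)]:
    p,e=fitrect('wrist',f(l),L,W,z,cal); print(p.round(4),np.degrees(p[2]).round(2),e.round(2))
print(manip.job_done())
```

```text
[ 0.5033 -0.3099 -0.3738] -21.42 0.74
[ 0.5035 -0.3097 -0.3715] -21.29 1.75
the job is handed in; nothing more can be done
None
```

Both blocks are mounted and the job was handed in at about 45 s of the 134 s allowed.

- **Steel cradle (26 mm to fill):** blue (20 mm) on the floor, red (6 mm) on it, then the orange-topped block.
- **Brass cradle (13 mm to fill):** the leftmost green packer (13 mm), then the black-topped block.
- **Left alone:** yellow was not needed and still lies where it was. I did not touch the two green lookalikes.

**Last checks:**
- The orange block sits within about 0.3 mm and 0.2° of the steel cradle's centre. It touched down within about 0.5 mm of the height expected for a top level with the cheeks.
- Red is within about 0.5 mm of centre. Blue is about 1.5 mm off centre towards the −y cheek.
- Green is within about 0.6 mm of centre. The black block is centred along the channel and about 1 mm off across it, judged by eye from a picture.
- The jar is upright in the last picture, and contact forces in the readings stayed under 8 N.

I did not measure the levelness of the tops any closer than the packer sums, the touchdown heights and the pictures, in which both tops look flush. No check failed. The overhead camera's first positions were 2–4 mm off the wrist camera's, so I worked from the wrist camera.

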